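# Show a brass tumbler under the counter spot lamp

## Task

Take the top brass tumbler off the nested stack, leaving the other two nested where they stand, and set it down gently, upright, in the middle of the round wooden plinth. Then tip the stiff spot lamp down by its handle until, once let go, it stays pointing at the middle of the tumbler; it springs back somewhat when released, so check it and correct. Do not disturb the elephant, the box or the vase.

Things in the scene. Friction and masses are not known exactly. Their poses are not given: they have to be found in the camera images.
- cup_top: Top one of three identical nested brass tumblers: round, open, 90 mm high, 39 mm across the foot widening evenly to 62 mm at the rim, 2 mm wall, about 0.16 kg. Origin: centre of its underside; z up to the mouth. Each stands on the 30 mm thick solid foot inside the one below, so its rim is 30 mm above the next rim: grip only that band, from outside.
- cup_top_middle (a point): Point on the axis of the top tumbler, 45 mm above its underside: the point that the lamp must point at.
- cup_mid: The next tumbler of the stack, in which the top one stands with about 1 mm of play; same shape, origin at the centre of its underside. It must stay in the lowest one.
- cup_low: The lowest tumbler of the stack, standing on the counter; same shape, origin at the centre of its underside.
- plinth_top (a point): Centre of the flat top of a fixed round wooden plinth, 110 mm in diameter, 30 mm high.
- lamp_pivot (a point): Fixed point on the lamp's level tilt axis, 235 mm above the counter, over the middle of its fixed round base (124 mm diameter); a thin post carries the fork (112 mm wide) in which the head tilts. It cannot turn sideways; the plinth stands 220 to 360 mm in front of the post, in the vertical plane of the beam.
- spot: Grey tubular lamp head, 180 mm long, 52 mm thick (flaring to 80 at the front, which lies 135 mm ahead of the pivot). Origin: on the tube's axis at the pivot. The beam leaves along its -y axis; x lies along the tilt axis; z is across the beam, up when it is level. At the start it points roughly level, above the tumbler, so it must come down.
- spot_handle (a point): Middle of the handle: round bar, 14 mm thick, parallel to the tilt axis, 72 mm between two thin stems, 75 mm above the tube's axis, 85 mm ahead of the pivot, about 40 mm free under it; take it from above. Tilt friction needs about 3 to 7 N here; the head is springy on its friction joint, so when let go it springs back by 4 to 11 degrees (amount varies with the head's hidden weight), then stays.
- elephant: Carved wooden elephant, 120 mm long, 85 mm high, loose. Bystander; origin at the centre of its underside.
- box: Carved wooden box, 106 x 76 mm, 60 mm high, loose. Bystander; origin at the centre of its underside.
- vase: Marble vase, 100 mm high, 68 mm in diameter, loose. Bystander; origin at the centre of its underside.
Not all that is in view belongs to the job. What is shaped like the cup_top but red is not meant.

How it is judged:
By the outcome, as a careful person would: the job done as asked, in the order asked, and still so for the second after the job is handed in, with the robot touching nothing.
It also fails if it takes over 72 s, if anything falls off the work surface, if the arm or the gripper's body presses on something with over 40 N, if the wrist force passes 120 N, or if a joint passes its speed limit or range.

## Robot

A 7-joint arm with a two-finger parallel gripper is mounted at the origin on the work surface. World frame = base frame: x ahead of the robot, y to its left, z up, the work surface at z = 0. Lengths are in m, angles in rad, forces in N, time in s.
With the tool pointing down it reaches from about 0.4 to 0.85 m from the base axis. Payload 4.5 kg.
Tool frame: the origin (TCP) lies midway between the tips of the shut fingers; the grasp point (between the pads) lies 19 mm behind it; z points along the fingers, y is the line along which they close (so a half turn about z gives the same grasp; the last joint's range is limited). The gripper opens to 88 mm and grips with 3 to 60 N. Pads are 18 mm wide; open, the fingers measure 123 mm over their backs; the gripper's body (75 mm by 187 mm) begins 45 mm behind the grasp point.
Start: joints at [-1.198, 0.689, -0.195, 1.565, 0.157, 0.902, -0.215], TCP at [0.208, 0.59, 0.239] pointing down, gripper open.
Joint ranges: [-3.01, 3.01], [-0.46, 2.08], [-1.47, 1.51], [0.13, 2.56], [-1, 4.14], [0.04, 2.09], [-2.66, 2.66]. Speed limits (rad/s): [2.57, 2.57, 3.14, 3.14, 3.14, 3.14, 3.14].

## Interface

Orientations are given as a unit quaternion [x, y, z, w].
In Python, from plant import r gives the robot as it stands.
- The arm moves only by the tool carry_out, never from a script. Its argument "plan" is a list of rows, each an object with "rot": the turn, a rotation vector about the tool's x, y, z in rad, a list of three; "xyz": the shift along the tool's x, y, z in m, a list of three; "grip": the closure in counts, from 0 (fully open) to 255 (shut). In form: [{"rot": [wx, wy, wz], "xyz": [dx, dy, dz], "grip": grip}, ...]. A call has 1 to 8 rows; each row is the pose to reach, as a shift and turn from the pose commanded when the call began, along the tool's axes at that moment; what a row does not reach only later rows make up. A row lasts 1/12 s, in which the tool goes at most 41.7 mm and 7.16 degrees, less where a joint would pass 70% of its speed; a pose out of reach is approached as far as the arm can. A call with a gripper value outside its range is refused whole. The fingers move at their own pace and stop on an object; "squeeze" is the grip in N (left out, the last holds). Time passes only in rows, so rows that repeat a pose let the fingers close. It gives the time, the measured TCP pose, the force, the opening and the grip force at its end, in the units of the state.
- r.get_state(): the state, without advancing time (a new reading comes with each control period).
- r.snapshot(name): name is "scene" or "side" or "wrist"; returns the picture (480x640x3 uint8, red, green, blue); there is no depth.
- r.camera_params(name): a dict with "fx", "fy", "cx", "cy" (pixels), "position" and "attitude" of the camera in the world; the wrist camera has in their place "hand_eye" (4x4, takes a point from camera to tool coordinates, whose origin is the TCP and whose axes are the flange's). Camera axes: x right, y down, z forward; pixel columns grow to the right and rows downward; lengths in m; the calibration is good to about 2 mm. A picture is of the moment at which its call begins: read the wrist's pose just before it. camera_params takes no time and is no camera call.
- r.finish_job(): hands the job in; it is judged then, once.
The state is a dict: "clock": time; "q": joint angles; "qd": joint speeds; "joint_torque": joint torques, N m; "tool_pos": TCP position; "eef_rot": TCP orientation; "contact_force": force on the tool from outside, world axes, zero at the start; "moment": the same for the moment, N m; "opening": opening from 0.0 (shut) to 1.0 (fully open); "finger_force": force on a finger pad.
Only numpy, scipy, OpenCV 4.12 (cv2) and the standard library are available. Lean on these libraries where they do the work, as an engineer would, in place of code of your own. Each camera call takes 0.05 s, during which the arm holds its last target. There are 200 camera calls.

## Working session

There is one attempt and no reset: what is moved stays moved. The work goes in short steps, Python scripts to look and compute and a tool call to move; the robot and the scene stay as the last step left them, time stands still between calls to the robot, and variables do not carry over. Pictures are saved under pics/ and viewed, at most 10 in all, crops included, and the job is handed in when it is done.

Besides the shell and the picture viewer there is one more tool, called after "Call:" by a JSON object that holds its "fn" and its "kwargs". carry_out: Moves the arm, as the interface text tells. Its arguments: {"type":"object","properties":{"plan":{"type":"array"},"squeeze":{"type":"number"}},"required":["plan"]}

```bash
ls; mkdir -p pics
cat > h.py <<'E'
import numpy as np, cv2
from scipy.spatial.transform import Rotation as R
from plant import r
def save(n,f):
    im=r.snapshot(n); cv2.imwrite('pics/'+f,im[:,:,::-1]); return im
E
python3 - <<'E'
from h import *
a=save('scene','s0.png');b=save('side','d0.png')
for n in('scene','side','wrist'):print(n,r.camera_params(n))
print(r.get_state())
E
```

```text
pics
scene {'fx': 552.8863507314838, 'fy': 552.8863507314838, 'cx': 319.59610140159646, 'cy': 241.5836635318368, 'position': array([ 1.56310144, -0.06272448,  1.24562814]), 'attitude': array([ 0.67722837,  0.6340689 , -0.25705036, -0.27063533])}
side {'fx': 467.5011154660902, 'fy': 467.5011154660902, 'cx': 328.82659030358377, 'cy': 233.68171930639733, 'position': array([0.38117435, 0.67058783, 0.80927426]), 'attitude': array([-0.11718462,  0.89999923, -0.41768003,  0.04257395])}
wrist {'fx': 342.2059235039167, 'fy': 342.2059235039167, 'cx': 316.1103217197939, 'cy': 240.73888990161012, 'hand_eye': array([[ 1.70316849e-05, -9.63956920e-01, -2.66058370e-01,
         6.82852195e-02],
       [ 9.99999883e-01, -1.12053564e-04,  4.69996457e-04,
         1.10062082e-03],
       [-4.82869125e-04, -2.66058347e-01,  9.63956805e-01,
        -1.46001978e-01],
       [ 0.00000000e+00,  0.00000000e+00,  0.00000000e+00,
         1.00000000e+00]])}
{'clock': 0.1, 'q': array([-1.19821941,  0.68987333, -0.19452148,  1.56623366,  0.15729562,
        0.90250669, -0.21506509]), 'qd': array([-6.76541036e-04, -6.25482986e-04, -5.40118301e-04, -3.61509147e-03,
        1.92006588e-03,  5.02251103e-06,  1.52518642e-03]), 'joint_torque': array([-3.04356246e-03, -5.28496742e+01, -1.27155181e+00, -1.53837007e+01,
       -5.25446318e-02,  1.95794470e-03,  4.58027625e-05]), 'tool_pos': array([0.20756053, 0.58892827, 0.23800869]), 'eef_rot': array([ 1.68525912e-01,  9.85696887e-01, -8.11562796e-04, -7.87119560e-05]), 'contact_force': array([-0.01267517, -0.45808725, -0.9681603 ]), 'moment': array([ 0.00515782,  0.0345502 , -0.03870144]), 'finger_force': 0.0, 'opening': 1.001431073413507}
```

View pics/s0.png

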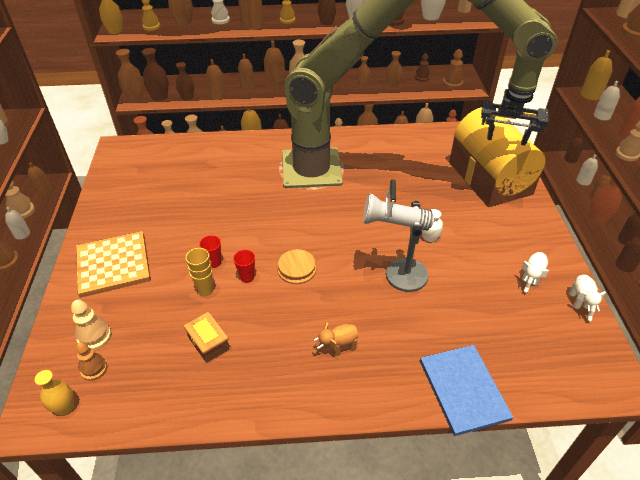

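View pics/d0.png

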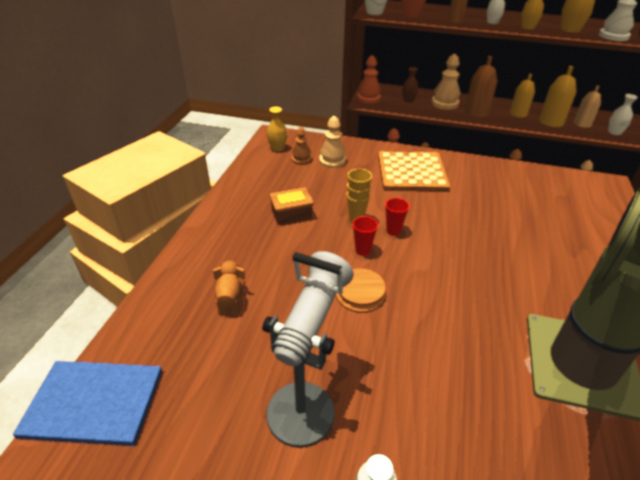

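Scene view: the three nested brass tumblers are at (200,272). Two red cups are at (210,250) and (245,265), the plinth is at (297,266) and the lamp base at (407,276). The elephant is at (338,338), the box at (206,335) and the white vase at (432,228). In the side view the stack is at (359,195), the plinth at (361,289) and the lamp handle at (318,263). The brass stack with three rims fits the description. The two red cups and the mustard bottle at (55,393) do not. I'll confirm this in a crop.

```bash
cat >> h.py <<'E'
def cam(n):
    p=r.camera_params(n); K=np.array([[p['fx'],0,p['cx']],[0,p['fy'],p['cy']],[0,0,1]])
    if n=='wrist':
        s=r.get_state(); T=np.eye(4);T[:3,:3]=R.from_quat(s['eef_rot']).as_matrix();T[:3,3]=s['tool_pos']
        T=T@p['hand_eye']; return K,T[:3,:3],T[:3,3]
    return K,R.from_quat(p['attitude']).as_matrix(),np.array(p['position'])
def ray(c,uv):
    K,A,o=c; d=A@np.linalg.solve(K,[uv[0],uv[1],1]); return o,d/np.linalg.norm(d)
def onz(c,uv,z):
    o,d=ray(c,uv); return o+d*(z-o[2])/d[2]
def tri(c1,u1,c2,u2):
    o1,d1=ray(c1,u1);o2,d2=ray(c2,u2)
    t=np.linalg.lstsq(np.c_[d1,-d2],o2-o1,rcond=None)[0]
    a,b=o1+t[0]*d1,o2+t[1]*d2; return (a+b)/2,np.linalg.norm(a-b)
def proj(c,P):
    K,A,o=c; q=K@(A.T@(np.asarray(P,float)-o)); return q[:2]/q[2]
E
python3 - <<'E'
from h import *
a=cv2.imread('pics/s0.png');b=cv2.imread('pics/d0.png')
z=lambda im,x,y,w,h,k:cv2.resize(im[y:y+h,x:x+w],None,fx=k,fy=k,interpolation=cv2.INTER_CUBIC)
A=z(a,180,230,160,80,5)  # 800x400
cv2.imwrite('pics/c1.png',np.vstack([z(a,180,232,160,75,4.9)[:300,:784],np.hstack([z(b,335,160,98,75,4)[:300,:392],z(b,265,240,130,100,3.02)[:300,:392]])]) )
cs,cd=cam('scene'),cam('side')
print('stack foot z0',onz(cs,(205,291),0),onz(cd,(357,219),0))
print('rim',tri(cs,(198,255),cd,(360,174)))
print('plinth',onz(cs,(297,264),.03),onz(cd,(361,287),.03))
print('lampbase',onz(cs,(407,275),.01),onz(cd,(300,412),.01))
print('handle',tri(cs,(393,196),cd,(318,263)))
for n,u in dict(eleph=(338,345),box=(206,350),vase=(432,238),red1=(211,262),red2=(246,277)).items():print(n,onz(cs,u,0))
E
```

```text
stack foot z0 [ 0.54355478 -0.33450503  0.        ] [ 5.39374914e-01 -3.39007739e-01 -1.11022302e-16]
rim (array([ 0.54032714, -0.33104195,  0.15171475]), np.float64(0.003098111328988581))
plinth [ 0.48448488 -0.06629567  0.03      ] [ 0.47457838 -0.0606291   0.03      ]
lampbase [0.53160257 0.25323893 0.01      ] [0.52359383 0.2546936  0.01      ]
handle (array([0.516385  , 0.18208126, 0.31444394]), np.float64(0.012806867042837303))
eleph [0.75134281 0.03176939 0.        ]
box [ 0.74347855 -0.31608976  0.        ]
vase [0.37788225 0.36029685 0.        ]
red1 [ 0.43210221 -0.32530678  0.        ]
red2 [ 0.49870382 -0.21807703  0.        ]
```

View pics/c1.png

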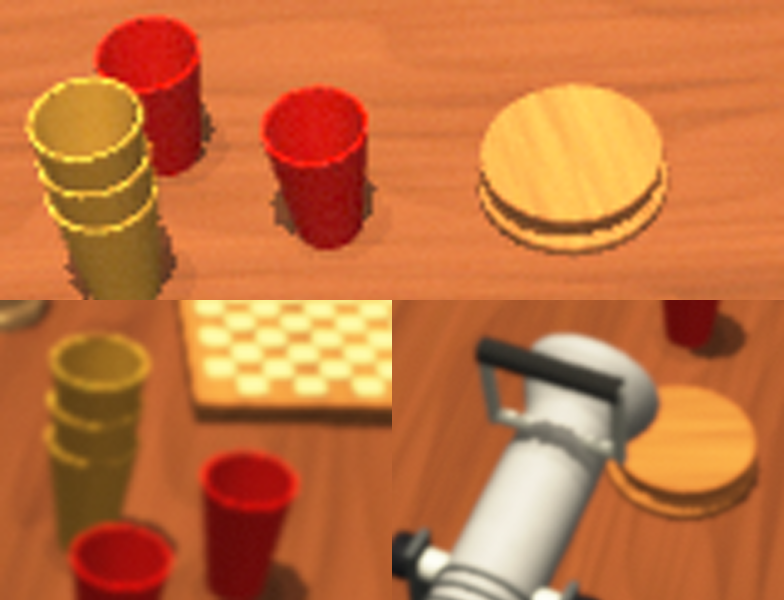

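The crop confirms the brass stack with three rims, top rim centre at scene (197.6,256.3). The red cups are singles. The measured rim height of 0.152 m, the plinth distance of 0.32 m and the handle height of 0.31 m all fit the description. I'll raise the arm and travel above the lamp.

Call:
{"fn": "carry_out", "kwargs": {"plan": [{"rot":[0,0,0],"xyz":[0,0,-0.04],"grip":0},{"rot":[0,0,0],"xyz":[0,0,-0.08],"grip":0},{"rot":[0,0,0],"xyz":[0,0,-0.12],"grip":0},{"rot":[0,0,0],"xyz":[0,0,-0.16],"grip":0},{"rot":[0,0,0],"xyz":[0,0,-0.2],"grip":0},{"rot":[0,0,0],"xyz":[-0.035,-0.015,-0.2],"grip":0},{"rot":[0,0,0],"xyz":[-0.07,-0.03,-0.2],"grip":0},{"rot":[0,0,0],"xyz":[-0.105,-0.045,-0.2],"grip":0}]}}

```text
clock: 0.77
tool_pos: [0.2922, 0.5115, 0.439]
eef_rot: [0.168, 0.986, 0.0, 0.0]
contact_force: [0.9, -0.9, -0.7]
opening: 1.001
finger_force: 0.0
```

```bash
cat >> h.py <<'E'
def go(P,beam=None):
    "shift/turn in tool axes from the measured pose to world point P, tool down with y along azimuth beam"
    s=r.get_state();M=R.from_quat(s['eef_rot']); d=M.inv().apply(np.array(P)-s['tool_pos'])
    print('xyz',d.round(4),'now',s['tool_pos'].round(4))
    if beam is not None:
        y=np.array([np.cos(beam),np.sin(beam),0]); y*=np.sign(y@M.as_matrix()[:,1]); z=np.array([0,0,-1.]); 
        G=R.from_matrix(np.c_[np.cross(y,z),y,z]); print('rot',(M.inv()*G).as_rotvec().round(4))
E
python3 - <<'E'
from h import *
cs,cd=cam('scene'),cam('side')
print('rim',tri(cs,(197.6,256.3),cd,(360,175.3)),'plinth',tri(cs,(296.7,263.6),cd,(362.4,286)),onz(cs,(296.7,263.6),.03),onz(cd,(362.4,286),.03))
go((.56,.22,.44)); go((.52,-.333,.30),np.radians(81.4)); print(r.get_state()['q'])
E
```

```text
rim (array([ 0.54033839, -0.33291467,  0.14662411]), np.float64(0.003009499441216208)) plinth (array([ 0.47414308, -0.06860165,  0.02293296]), np.float64(0.004657002308439472)) [ 0.48285769 -0.06711917  0.03      ] [ 0.4721021  -0.06453073  0.03      ]
xyz [-0.3491 -0.1866 -0.001 ] now [0.2922 0.5115 0.439 ]
xyz [-0.4941 -0.7219  0.1386] now [0.2922 0.5115 0.439 ]
rot [ 0.0008  0.0003 -0.1867]
[-1.01475071  0.47033335 -0.20158968  1.3485776   0.09376691  1.33108635
  0.01677721]
```

Call:
{"fn": "carry_out", "kwargs": {"plan": [{"rot":[0,0,-0.06],"xyz":[-0.035,-0.019,0],"grip":0},{"rot":[0,0,-0.12],"xyz":[-0.07,-0.038,0],"grip":0},{"rot":[0,0,-0.187],"xyz":[-0.105,-0.056,0],"grip":0},{"rot":[0,0,-0.187],"xyz":[-0.14,-0.075,0],"grip":0},{"rot":[0,0,-0.187],"xyz":[-0.175,-0.094,0],"grip":0},{"rot":[0,0,-0.187],"xyz":[-0.21,-0.113,0],"grip":0},{"rot":[0,0,-0.187],"xyz":[-0.23,-0.15,0],"grip":0},{"rot":[0,0,-0.187],"xyz":[-0.245,-0.185,0],"grip":0}]}}

```text
clock: 1.43
tool_pos: [0.4628, 0.2535, 0.4377]
eef_rot: [0.077, 0.997, -0.001, -0.0]
contact_force: [1.2, -0.0, 0.2]
opening: 1.0
finger_force: 0.0
```

Run:
```python
from h import *
go((.50,-.333,.30),np.radians(81.4)); print(r.get_state()['q'])
```

```text
xyz [-0.1268 -0.5736  0.1384] now [0.4628 0.2535 0.4377]
rot [-0.0014 -0.0005 -0.0041]
[-0.457147    0.36689124 -0.20139816  1.52755692  0.07614971  1.25615119
  0.74746127]
```

Call:
{"fn": "carry_out", "kwargs": {"plan": [{"rot":[0,0,0],"xyz":[-0.009,-0.04,0],"grip":0},{"rot":[0,0,0],"xyz":[-0.018,-0.08,0],"grip":0},{"rot":[0,0,0],"xyz":[-0.027,-0.12,0],"grip":0},{"rot":[0,0,0],"xyz":[-0.036,-0.16,0],"grip":0},{"rot":[0,0,0],"xyz":[-0.045,-0.2,0],"grip":0},{"rot":[0,0,0],"xyz":[-0.054,-0.24,0],"grip":0},{"rot":[0,0,0],"xyz":[-0.063,-0.28,0],"grip":0},{"rot":[0,0,0],"xyz":[-0.072,-0.32,0],"grip":0}]}}

```text
clock: 2.1
tool_pos: [0.4835, -0.073, 0.4385]
eef_rot: [0.076, 0.997, 0.0, -0.0]
contact_force: [0.6, 0.5, 0.7]
opening: 1.003
finger_force: 0.0
```

Call:
{"fn": "carry_out", "kwargs": {"plan": [{"rot":[0,0,0],"xyz":[-0.009,-0.03,0],"grip":0},{"rot":[0,0,0],"xyz":[-0.018,-0.06,0],"grip":0},{"rot":[0,0,0],"xyz":[-0.027,-0.09,0],"grip":0},{"rot":[0,0,0],"xyz":[-0.036,-0.12,0],"grip":0},{"rot":[0,0,0],"xyz":[-0.036,-0.12,0],"grip":0},{"rot":[0,0,0],"xyz":[-0.036,-0.12,0],"grip":0}]}}

```text
clock: 2.6
tool_pos: [0.501, -0.1968, 0.4379]
eef_rot: [0.078, 0.997, 0.0, -0.001]
contact_force: [0.5, -0.0, 0.1]
opening: 1.001
finger_force: 0.0
```

Run:
```python
from h import *
print(cam('wrist')[2])
c=cam('wrist');save('wrist','w1.png')
for P in((.54,-.333,.15),(.478,-.067,.03)):print(proj(c,P))
```

```text
[ 0.4341716  -0.18515554  0.58401946]
[217.9154675  246.84352144]
[394.14895969 163.18716386]
```

View pics/w1.png

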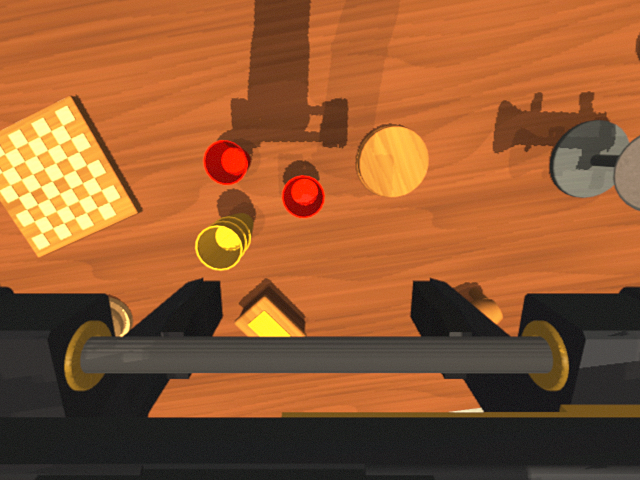

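Wrist view: brass rim centre at about (219,246), plinth top at about (393,160), red cups at (227,161) and (303,196), lamp base at (589,158). I'll refine these with masks.

```bash
cat >> h.py <<'E'
def ell(im,lo,hi,box):
    x0,y0,x1,y1=box; h=cv2.cvtColor(np.ascontiguousarray(im[y0:y1,x0:x1]),cv2.COLOR_BGR2HSV)
    m=cv2.morphologyEx(cv2.inRange(h,lo,hi),cv2.MORPH_CLOSE,np.ones((3,3)))
    cs=cv2.findContours(m,cv2.RETR_EXTERNAL,cv2.CHAIN_APPROX_NONE)[0]
    k=max(cs,key=cv2.contourArea); e=cv2.fitEllipse(cv2.convexHull(k)); return (e[0][0]+x0,e[0][1]+y0),e[1],k[:,0]+[x0,y0]
E
python3 - <<'E'
from h import *
im=cv2.imread('pics/w1.png');h=cv2.cvtColor(im,cv2.COLOR_BGR2HSV)
print(h[160,393],h[246,200],h[268,222],h[246,215],h[130,393],h[250,270],h[200,390])
c=cam('wrist')
e=ell(im,(14,60,170),(24,200,255),(350,115,435,205));print(e[:2],onz(c,e[0],.03))
k=ell(im,(24,120,60),(34,255,255),(190,215,256,275))[2]
# rim: contour points on the side away from the nesting direction
P=np.array([onz(c,p,.15)[:2] for p in k]); 
G=P[(P@np.array([1,0])>.53)|(P[:,1]<-.345)]
A=np.c_[2*G,np.ones(len(G))];s=np.linalg.lstsq(A,(G**2).sum(1),rcond=None)[0];print('rim',s[:2],np.sqrt(s[2]+s[:2]@s[:2]))
hc=cv2.cvtColor(im,cv2.COLOR_BGR2HSV)[158,570];print(hc)
e=ell(im,(60,10,40),(110,120,160),(540,110,612,205));print('lamp',e[:2],onz(c,(589,158),.01))
E
```

```text
[ 16 194 249] [ 19 207 154] [ 20 216 229] [ 19 208 145] [ 21 177 255] [ 12 190 199] [ 11 188 213]
((392.91370010375977, 161.82856369018555), (67.75355529785156, 73.7125015258789)) [ 0.47567752 -0.06638717  0.03      ]
rim [ 0.54077987 -0.32777445] 0.032063411746761514
[ 24  37 138]Traceback (most recent call last):
  File "<stdin>", line 12, in <module>
  File "h.py", line 33, in ell
    k=max(cs,key=cv2.contourArea); e=cv2.fitEllipse(cv2.convexHull(k)); return (e[0][0]+x0,e[0][1]+y0),e[1],k[:,0]+[x0,y0]
                                     ~~~~~~~~~~~~~~^^^^^^^^^^^^^^^^^^^
cv2.error: OpenCV(4.12.0) /io/opencv/modules/imgproc/src/shapedescr.cpp:361: error: (-201:Incorrect size of input array) There should be at least 5 points to fit the ellipse in function 'fitEllipseNoDirect'
```

Run:
```python
from h import *
go((.540,-.331,.26),np.radians(81.4))
```

```text
xyz [-0.0591 -0.1289  0.1779] now [ 0.5013 -0.1948  0.4381]
rot [ 0.0009 -0.0012 -0.0024]
```

Call:
{"fn": "carry_out", "kwargs": {"plan": [{"rot":[0,0,0],"xyz":[-0.01,-0.026,0.02],"grip":0},{"rot":[0,0,0],"xyz":[-0.024,-0.052,0.04],"grip":0},{"rot":[0,0,0],"xyz":[-0.036,-0.078,0.07],"grip":0},{"rot":[0,0,0],"xyz":[-0.048,-0.104,0.1],"grip":0},{"rot":[0,0,0],"xyz":[-0.059,-0.129,0.13],"grip":0},{"rot":[0,0,0],"xyz":[-0.059,-0.129,0.16],"grip":0},{"rot":[0,0,0],"xyz":[-0.059,-0.129,0.178],"grip":0},{"rot":[0,0,0],"xyz":[-0.059,-0.129,0.178],"grip":0}]}}

```text
clock: 3.32
tool_pos: [0.5386, -0.3281, 0.256]
eef_rot: [0.075, 0.997, 0.003, -0.004]
contact_force: [0.1, 0.7, 0.4]
opening: 0.999
finger_force: 0.0
```

Call:
{"fn": "carry_out", "kwargs": {"plan": [{"rot":[0,0,0],"xyz":[0,0,0],"grip":0},{"rot":[0,0,0],"xyz":[0,0,0],"grip":0}]}}

```text
clock: 3.48
tool_pos: [0.5418, -0.3304, 0.2624]
eef_rot: [0.075, 0.997, -0.0, 0.001]
contact_force: [-0.7, -0.6, -0.4]
opening: 0.998
finger_force: 0.0
```

Run:
```python
from h import *
c=cam('wrist');save('wrist','w2.png');print(proj(c,(.54,-.331,.15)))
im=cv2.imread('pics/w2.png')
h=cv2.cvtColor(im,cv2.COLOR_BGR2HSV)
m=cv2.inRange(h,(22,150,40),(34,255,255));cv2.imwrite('pics/w2m.png',m)
go((.540,-.331,.26),np.radians(81.4))
cv2.imwrite('pics/w2v.png',np.hstack([im[100:400,160:480],cv2.cvtColor(m[100:400,160:480],8)]))
for y in range(160,330,20):print(y,h[y,316],end=' ')
```

```text
[313.51391322 234.23123152]
xyz [ 0.0019 -0.0004  0.0028] now [ 0.5419 -0.3309  0.2628]
rot [-0.0006  0.0036 -0.0001]
160 [ 11 180 105] 180 [ 10 176 103] 200 [ 24 212 249] 220 [ 29 210 255] 240 [ 26 210 255] 260 [ 19 193 136] 280 [ 12 190 199] 300 [ 12 192 206] 320 [ 13 166  57]
```

View pics/w2v.png

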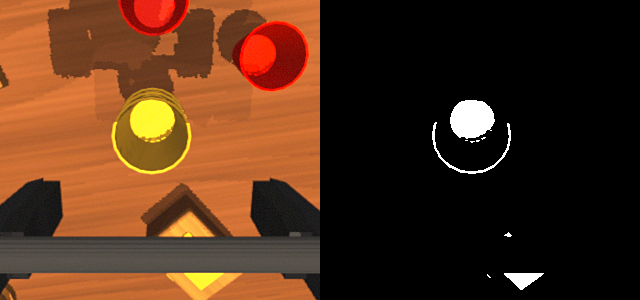

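The crop shows the stack rim at about (311,233) in the full picture, centred between the fingers. The mask isolates the rim's lower arc, so I'll fit that.

Run:
```python
from h import *
c=cam('wrist');m=cv2.imread('pics/w2m.png',0)
n,l,st,_=cv2.connectedComponentsWithStats(m)
for i in range(1,n):
    if 70<st[i,2]<90:
        yy,xx=np.where(l==i)
        for z in(.148,.15,.152):
            G=np.array([onz(c,p,z)[:2] for p in zip(xx,yy)])
            s=np.linalg.lstsq(np.c_[2*G,np.ones(len(G))],(G**2).sum(1),rcond=None)[0];print(z,s[:2],np.sqrt(s[2]+s[:2]@s[:2]))
        P=s[:2]
go((*P,.125),np.radians(81.4))
```

```text
0.148 [ 0.54216006 -0.33375798] 0.030057639511431238
0.15 [ 0.54163879 -0.33364797] 0.0298269203140153
0.152 [ 0.54111752 -0.33353796] 0.029596201116607646
xyz [ 0.0009 -0.0027  0.1378] now [ 0.5419 -0.3309  0.2628]
rot [-0.0006  0.0036 -0.0001]
```

Call:
{"fn": "carry_out", "kwargs": {"plan": [{"rot":[0,0,0],"xyz":[0.001,-0.002,0.02],"grip":0},{"rot":[0,0,0],"xyz":[0.001,-0.003,0.04],"grip":0},{"rot":[0,0,0],"xyz":[0.001,-0.003,0.06],"grip":0},{"rot":[0,0,0],"xyz":[0.001,-0.003,0.08],"grip":0},{"rot":[0,0,0],"xyz":[0.001,-0.003,0.095],"grip":0},{"rot":[0,0,0],"xyz":[0.001,-0.003,0.105],"grip":0},{"rot":[0,0,0],"xyz":[0.001,-0.003,0.11],"grip":0},{"rot":[0,0,0],"xyz":[0.001,-0.003,0.11],"grip":0}]}}

```text
clock: 4.2
tool_pos: [0.5393, -0.334, 0.1508]
eef_rot: [0.076, 0.997, 0.0, 0.0]
contact_force: [-0.1, 0.4, 0.0]
opening: 0.999
finger_force: 0.0
```

Run:
```python
from h import *
go((.5416,-.3336,.125),np.radians(81.4))
```

```text
xyz [-0.0022  0.0008  0.0258] now [ 0.5393 -0.334   0.1508]
rot [ 0.0001  0.0003 -0.0013]
```

Call:
{"fn": "carry_out", "kwargs": {"plan": [{"rot":[0,0,0],"xyz":[-0.002,0.001,0.008],"grip":0},{"rot":[0,0,0],"xyz":[-0.002,0.001,0.016],"grip":0},{"rot":[0,0,0],"xyz":[-0.002,0.001,0.022],"grip":0},{"rot":[0,0,0],"xyz":[-0.002,0.001,0.025],"grip":0},{"rot":[0,0,0],"xyz":[-0.002,0.001,0.025],"grip":0},{"rot":[0,0,0],"xyz":[-0.002,0.001,0.025],"grip":0}]}}

```text
clock: 4.7
tool_pos: [0.541, -0.3336, 0.1255]
eef_rot: [0.076, 0.997, 0.0, -0.0]
contact_force: [0.7, 0.4, 0.1]
opening: 1.003
finger_force: 0.0
```

Run:
```python
from h import *
go((.5416,-.3336,.125),np.radians(81.4))
```

```text
xyz [-0.0006  0.0001  0.0005] now [ 0.541  -0.3336  0.1255]
rot [ 0.0001 -0.0004 -0.0017]
```

Call:
{"fn": "carry_out", "kwargs": {"plan": [{"rot":[0,0,0],"xyz":[0,0,0],"grip":50},{"rot":[0,0,0],"xyz":[0,0,0],"grip":65},{"rot":[0,0,0],"xyz":[0,0,0],"grip":75},{"rot":[0,0,0],"xyz":[0,0,0],"grip":82},{"rot":[0,0,0],"xyz":[0,0,0],"grip":90},{"rot":[0,0,0],"xyz":[0,0,0],"grip":110},{"rot":[0,0,0],"xyz":[0,0,0],"grip":130},{"rot":[0,0,0],"xyz":[0,0,0],"grip":130}], "squeeze": 12}}

```text
clock: 5.37
tool_pos: [0.5412, -0.3337, 0.1259]
eef_rot: [0.076, 0.997, -0.0, 0.0]
contact_force: [0.1, -0.5, 1.2]
opening: 0.666
finger_force: 11.8
```

Call:
{"fn": "carry_out", "kwargs": {"plan": [{"rot":[0,0,0],"xyz":[0,0,0],"grip":130},{"rot":[0,0,0],"xyz":[0,0,-0.002],"grip":130},{"rot":[0,0,0],"xyz":[0,0,-0.005],"grip":130},{"rot":[0,0,0],"xyz":[0,0,-0.01],"grip":130},{"rot":[0,0,0],"xyz":[0,0,-0.015],"grip":130},{"rot":[0,0,0],"xyz":[0,0,-0.02],"grip":130},{"rot":[0,0,0],"xyz":[0,0,-0.025],"grip":130},{"rot":[0,0,0],"xyz":[0,0,-0.03],"grip":130}]}}

```text
clock: 6.03
tool_pos: [0.5412, -0.3335, 0.1564]
eef_rot: [0.076, 0.997, 0.0, 0.0]
contact_force: [0.3, 0.6, -2.0]
opening: 0.664
finger_force: 12.0
```

Run:
```python
from h import *
s=r.get_state();print(s['opening']*88,s['finger_force'],s['contact_force'])
b=save('side','d1.png')
cv2.imwrite('pics/d1v.png',cv2.resize(b[110:270,290:450,::-1],None,fx=3,fy=3))
```

```text
58.471506582045286 11.992123504644496 [ 0.27474852  0.62970549 -1.97235201]
```

View pics/d1v.png

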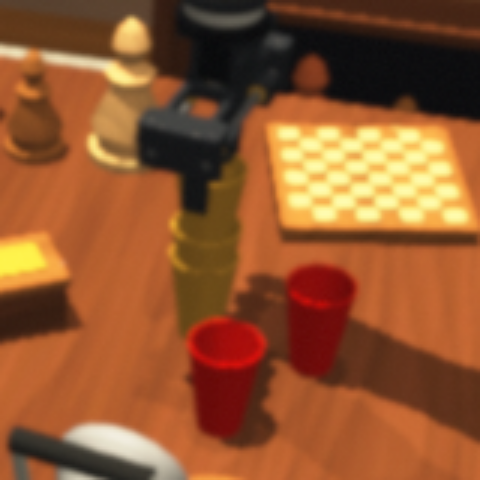

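The top tumbler is rising while the other two rims stay put. The opening of 58 mm and the load of about 1.6 N match one cup. I'll lift clear and look at the plinth from close by.

Call:
{"fn": "carry_out", "kwargs": {"plan": [{"rot":[0,0,0],"xyz":[0,0,-0.01],"grip":130},{"rot":[0,0,0],"xyz":[0,0,-0.03],"grip":130},{"rot":[0,0,0],"xyz":[0,0,-0.05],"grip":130},{"rot":[0,0,0],"xyz":[0,0,-0.07],"grip":130},{"rot":[0,0,0],"xyz":[0,0,-0.09],"grip":130},{"rot":[0,0,0],"xyz":[0,0,-0.11],"grip":130},{"rot":[0,0,0],"xyz":[0,0.01,-0.12],"grip":130},{"rot":[0,0,0],"xyz":[0,0.03,-0.12],"grip":130}]}}

```text
clock: 6.75
tool_pos: [0.5459, -0.3071, 0.2787]
eef_rot: [0.078, 0.997, -0.002, 0.002]
contact_force: [0.2, -0.0, -2.4]
opening: 0.663
finger_force: 12.0
```

Call:
{"fn": "carry_out", "kwargs": {"plan": [{"rot":[0,0,0],"xyz":[-0.002,0.03,0],"grip":130},{"rot":[0,0,0],"xyz":[-0.004,0.06,0],"grip":130},{"rot":[0,0,0],"xyz":[-0.006,0.09,0],"grip":130},{"rot":[0,0,0],"xyz":[-0.009,0.12,0],"grip":130},{"rot":[0,0,0],"xyz":[-0.012,0.15,0],"grip":130},{"rot":[0,0,0],"xyz":[-0.015,0.18,0],"grip":130},{"rot":[0,0,0],"xyz":[-0.018,0.21,0],"grip":130},{"rot":[0,0,0],"xyz":[-0.02,0.24,0],"grip":130}]}}

```text
clock: 7.42
tool_pos: [0.6015, -0.0672, 0.2756]
eef_rot: [0.075, 0.997, 0.0, -0.0]
contact_force: [0.1, 0.5, -1.6]
opening: 0.666
finger_force: 12.0
```

Call:
{"fn": "carry_out", "kwargs": {"plan": [{"rot":[0,0,0],"xyz":[0,0,0],"grip":130},{"rot":[0,0,0],"xyz":[0,0,0],"grip":130},{"rot":[0,0,0],"xyz":[0,0,0],"grip":130}]}}

```text
clock: 7.67
tool_pos: [0.6011, -0.0699, 0.2756]
eef_rot: [0.076, 0.997, -0.0, -0.0]
contact_force: [-0.2, -1.3, -1.0]
opening: 0.668
finger_force: 12.0
```

Run:
```python
from h import *
c=cam('wrist');save('wrist','w3.png');print(c[2],proj(c,(.4765,-.065,.03)))
s=r.get_state();print(s['opening']*88,s['finger_force'],s['tool_pos'])
```

```text
[ 0.53414664 -0.05841195  0.42161796] [301.91544864  91.77823523]
58.5803499223953 11.994143846116003 [ 0.60109023 -0.07093845  0.27561158]
```

View pics/w3.png

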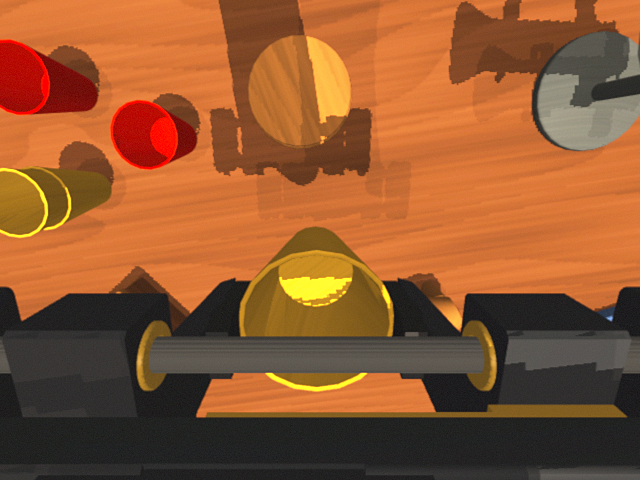

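Wrist view: plinth top spans about columns 248–351 and rows 35–148, centre near (300,91). The tumbler is held upright, rim centred at column 317, and the remaining two-cup stack is still standing at left. The plinth centre works out at about (0.4765, -0.067).

Run:
```python
from h import *
c=cam('wrist');print(onz(c,(299.7,91.5),.03),'lamp base',onz(c,(590,90),.012))
go((.4765,-.067,.14),np.radians(81.4))
```

```text
[ 0.47585855 -0.06821347  0.03      ] lamp base [0.52074682 0.24913954 0.012     ]
xyz [ 0.1236 -0.015   0.1357] now [ 0.6011 -0.0709  0.2756]
rot [-0.0012 -0.0006 -0.0032]
```

Call:
{"fn": "carry_out", "kwargs": {"plan": [{"rot":[0,0,0],"xyz":[0.025,-0.003,0.02],"grip":130},{"rot":[0,0,0],"xyz":[0.05,-0.006,0.04],"grip":130},{"rot":[0,0,0],"xyz":[0.075,-0.009,0.06],"grip":130},{"rot":[0,0,0],"xyz":[0.1,-0.012,0.08],"grip":130},{"rot":[0,0,0],"xyz":[0.115,-0.015,0.1],"grip":130},{"rot":[0,0,0],"xyz":[0.124,-0.015,0.12],"grip":130},{"rot":[0,0,0],"xyz":[0.124,-0.015,0.135],"grip":130},{"rot":[0,0,0],"xyz":[0.124,-0.015,0.135],"grip":130}]}}

```text
clock: 8.38
tool_pos: [0.4745, -0.0672, 0.1388]
eef_rot: [0.077, 0.997, -0.0, -0.002]
contact_force: [-0.5, 0.2, -1.4]
opening: 0.664
finger_force: 12.0
```

Call:
{"fn": "carry_out", "kwargs": {"plan": [{"rot":[0,0,0],"xyz":[0,0,0],"grip":130},{"rot":[0,0,0],"xyz":[0,0,0],"grip":130}]}}

```text
clock: 8.55
tool_pos: [0.4779, -0.0667, 0.1415]
eef_rot: [0.077, 0.997, -0.0, 0.001]
contact_force: [0.0, 0.4, -1.8]
opening: 0.664
finger_force: 12.0
```

Run:
```python
from h import *
go((.4765,-.067,.0965),np.radians(81.4));print(r.get_state()['contact_force'])
```

```text
xyz [ 0.0014 -0.0005  0.045 ] now [ 0.4779 -0.0667  0.1415]
rot [-0.0002  0.0021 -0.0032]
[ 0.00772393  0.40180808 -1.77047095]
```

Call:
{"fn": "carry_out", "kwargs": {"plan": [{"rot":[0,0,0],"xyz":[0.001,0,0.01],"grip":130},{"rot":[0,0,0],"xyz":[0.001,0,0.02],"grip":130},{"rot":[0,0,0],"xyz":[0.001,0,0.028],"grip":130},{"rot":[0,0,0],"xyz":[0.001,0,0.034],"grip":130},{"rot":[0,0,0],"xyz":[0.001,0,0.038],"grip":130},{"rot":[0,0,0],"xyz":[0.001,0,0.04],"grip":130},{"rot":[0,0,0],"xyz":[0.001,0,0.041],"grip":130},{"rot":[0,0,0],"xyz":[0.001,0,0.041],"grip":130}]}}

```text
clock: 9.22
tool_pos: [0.476, -0.0657, 0.0997]
eef_rot: [0.076, 0.997, 0.0, 0.0]
contact_force: [-0.3, 0.8, -1.1]
opening: 0.665
finger_force: 12.0
```

Call:
{"fn": "carry_out", "kwargs": {"plan": [{"rot":[0,0,0],"xyz":[0,0,0.001],"grip":130},{"rot":[0,0,0],"xyz":[0,0,0.001],"grip":130},{"rot":[0,0,0],"xyz":[0,0,0.002],"grip":130},{"rot":[0,0,0],"xyz":[0,0,0.002],"grip":130}]}}

```text
clock: 9.55
tool_pos: [0.4759, -0.0656, 0.0977]
eef_rot: [0.076, 0.997, 0.0, 0.0]
contact_force: [-0.1, -0.5, -1.0]
opening: 0.666
finger_force: 12.0
```

Call:
{"fn": "carry_out", "kwargs": {"plan": [{"rot":[0,0,0],"xyz":[0,0,0.001],"grip":130},{"rot":[0,0,0],"xyz":[0,0,0.001],"grip":130},{"rot":[0,0,0],"xyz":[0,0,0.0015],"grip":130},{"rot":[0,0,0],"xyz":[0,0,0.0015],"grip":130}]}}

```text
clock: 9.88
tool_pos: [0.476, -0.0657, 0.0962]
eef_rot: [0.076, 0.997, 0.0, 0.0]
contact_force: [-0.1, -0.0, -1.0]
opening: 0.665
finger_force: 12.0
```

Call:
{"fn": "carry_out", "kwargs": {"plan": [{"rot":[0,0,0],"xyz":[0,0,0.0005],"grip":130},{"rot":[0,0,0],"xyz":[0,0,0.0005],"grip":130},{"rot":[0,0,0],"xyz":[0,0,0.0005],"grip":130}]}}

```text
clock: 10.13
tool_pos: [0.4764, -0.0657, 0.0961]
eef_rot: [0.076, 0.997, 0.0, 0.001]
contact_force: [-0.1, 0.1, 4.8]
opening: 0.669
finger_force: 11.6
```

It touched down at about 5 N. I'll release slowly and rise.

Call:
{"fn": "carry_out", "kwargs": {"plan": [{"rot":[0,0,0],"xyz":[0,0,-0.0003],"grip":80},{"rot":[0,0,0],"xyz":[0,0,-0.0003],"grip":70},{"rot":[0,0,0],"xyz":[0,0,-0.0003],"grip":60},{"rot":[0,0,0],"xyz":[0,0,-0.0003],"grip":45},{"rot":[0,0,0],"xyz":[0,0,-0.0003],"grip":25},{"rot":[0,0,0],"xyz":[0,0,-0.0003],"grip":0},{"rot":[0,0,0],"xyz":[0,0,-0.0003],"grip":0},{"rot":[0,0,0],"xyz":[0,0,-0.0003],"grip":0}], "squeeze": 3}}

```text
clock: 10.8
tool_pos: [0.4758, -0.0656, 0.096]
eef_rot: [0.076, 0.997, 0.0, -0.0]
contact_force: [-0.5, 0.0, -0.1]
opening: 0.997
finger_force: 0.0
```

Call:
{"fn": "carry_out", "kwargs": {"plan": [{"rot":[0,0,0],"xyz":[0,0,-0.01],"grip":0},{"rot":[0,0,0],"xyz":[0,0,-0.03],"grip":0},{"rot":[0,0,0],"xyz":[0,0,-0.06],"grip":0},{"rot":[0,0,0],"xyz":[0,0,-0.09],"grip":0},{"rot":[0,0,0],"xyz":[0,0,-0.12],"grip":0},{"rot":[0,0,0],"xyz":[0,0,-0.16],"grip":0},{"rot":[0,0,0],"xyz":[0,0,-0.2],"grip":0},{"rot":[0,0,0],"xyz":[0,0,-0.24],"grip":0}]}}

```text
clock: 11.47
tool_pos: [0.4749, -0.0657, 0.3388]
eef_rot: [0.076, 0.997, 0.0, 0.0]
contact_force: [-0.1, 0.5, -0.8]
opening: 1.0
finger_force: 0.0
```

Call:
{"fn": "carry_out", "kwargs": {"plan": [{"rot":[0,0,0],"xyz":[0,0,-0.04],"grip":0},{"rot":[0,0,0],"xyz":[0,0,-0.08],"grip":0},{"rot":[0,0,0],"xyz":[0,0,-0.1],"grip":0},{"rot":[0,0,0],"xyz":[0,0,-0.1],"grip":0},{"rot":[0,0,0],"xyz":[0,0,-0.1],"grip":0}]}}

```text
clock: 11.88
tool_pos: [0.4757, -0.0657, 0.4372]
eef_rot: [0.076, 0.997, 0.0, 0.001]
contact_force: [-0.0, -0.0, -1.1]
opening: 0.997
finger_force: 0.0
```

Run:
```python
from h import *
c=cam('wrist');save('wrist','w4.png');a=save('scene','s4.png');b=save('side','d4.png')
print(c[2],r.get_state()['tool_pos'],proj(c,(.476,-.067,.12)),proj(c,(.52,.17,.31)))
w=cv2.imread('pics/w4.png')
z=lambda im,x,y,w,h,W,H:cv2.resize(im[y:y+h,x:x+w],(W,H),interpolation=cv2.INTER_CUBIC)
cv2.imwrite('pics/v4.png',np.vstack([np.hstack([w[::2,::2][:, :320],z(b[:,:,::-1],240,180,180,108,400,240)]),z(a[:,:,::-1],260,170,200,100,720,360)]))
```

```text
[ 0.40819603 -0.05429244  0.58306609] [ 0.47468793 -0.06556649  0.43459931] [314.15509958 198.03568604] [603.62113019 241.18071354]
```

View pics/v4.png

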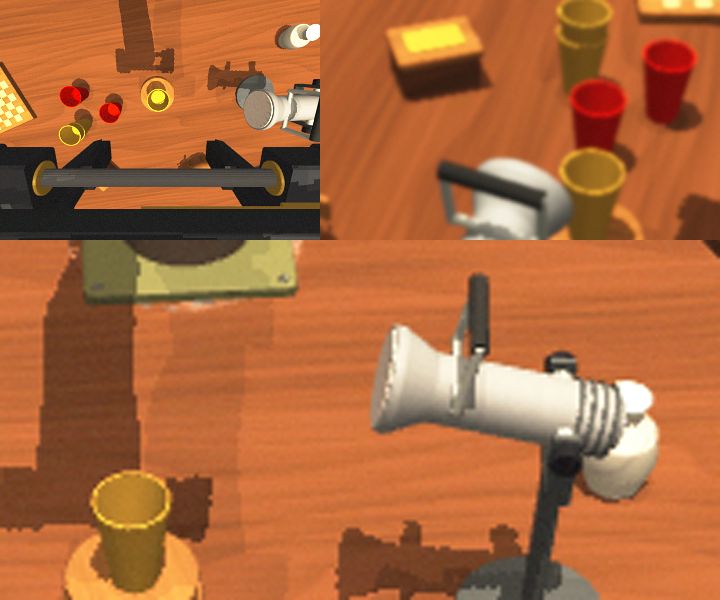

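The view shows the tumbler upright on the middle of the plinth, with two cups still nested at left. The lamp handle's mid-point is at scene (393,189) and side (318,263), and its pivot knobs are centred on scene (416.3,217.6).

Run:
```python
from h import *
cs,cd=cam('scene'),cam('side')
H1=tri(cs,(393.3,180.3),cd,(341.2,270));H2=tri(cs,(392.8,198.3),cd,(294.4,255.6));H=tri(cs,(393,189.3),cd,(317.8,262.8));Pv=tri(cs,(416.3,217.6),cd,(298.5,334.5))
print(H1,H2,H,Pv)
# pivot at z .235 by single views
print(onz(cs,(416.3,217.6),.235),onz(cd,(298.5,334.5),.235))
P=np.array([.524,.252,.235]);C=np.array([.476,-.0657,.075])
d=C-P;hd=np.hypot(*d[:2]);print('dist',hd,'az',np.degrees(np.arctan2(d[1],d[0])),'target pitch',np.degrees(np.arctan2(d[2],hd)))
f=d[:2]/hd
for Hx in(H[0],):
    v=Hx-P;a=np.r_[v[:2]@f,v[2]];print(a,np.hypot(*a),np.degrees(np.arctan2(a[1],a[0])-np.arctan2(75,85)),'lat',v[0]*-f[1]+v[1]*f[0])
for t in(0,-10,-20,-26.5,-35):
    an=np.radians(t)+np.arctan2(75,85);q=P+.11336*np.r_[f*np.cos(an),np.sin(an)];print(t,q.round(4))
```

```text
(array([0.47434725, 0.19217682, 0.32547542]), np.float64(0.002051785603618253)) (array([0.54792376, 0.18067165, 0.32746816]), np.float64(0.002240046065664759)) (array([0.51086577, 0.18619348, 0.32589495]), np.float64(0.0003866975321816866)) (array([0.52280928, 0.2538921 , 0.23464278]), np.float64(0.0024638632771617286))
[0.52437656 0.25451709 0.235     ] [0.52211357 0.25293058 0.235     ]
dist 0.3213056021920564 az -98.59160598083926 target pitch -26.471848604104117
[0.06703019 0.09089495] 0.11293776661198549 12.16953571976165 lat -0.0031559775510698104
0 [0.5113 0.168  0.31  ]
-10 [0.5095 0.1564 0.2941]
-20 [0.5082 0.1477 0.2764]
-26.5 [0.5076 0.1437 0.2642]
-35 [0.5072 0.1406 0.2477]
```

Pivot (0.523, 0.254, 0.235) and handle (0.511, 0.186, 0.326) check out. The radius is 0.113 as given, the bar measures 74 mm, and the lamp points 12° up. The target pitch is about -26.4°. I'll move above the handle with the fingers partly closed.

Call:
{"fn": "carry_out", "kwargs": {"plan": [{"rot":[0,0,0],"xyz":[0,0.035,0],"grip":120},{"rot":[0,0,0],"xyz":[0,0.07,0],"grip":120},{"rot":[0,0,0],"xyz":[0,0.105,0],"grip":120},{"rot":[0,0,0],"xyz":[0.001,0.14,0],"grip":120},{"rot":[0,0,0],"xyz":[0.002,0.175,0],"grip":120},{"rot":[0,0,0],"xyz":[0.003,0.21,0],"grip":120},{"rot":[0,0,0],"xyz":[0.003,0.24,0.01],"grip":120},{"rot":[0,0,0],"xyz":[0.003,0.254,0.02],"grip":120}]}}

```text
clock: 12.7
tool_pos: [0.5104, 0.1907, 0.4142]
eef_rot: [0.073, 0.997, 0.001, -0.001]
contact_force: [-0.0, 0.3, -0.0]
opening: 0.531
finger_force: 0.0
```

Call:
{"fn": "carry_out", "kwargs": {"plan": [{"rot":[0,0,0],"xyz":[0,0,0.015],"grip":120},{"rot":[0,0,0],"xyz":[0,0,0.015],"grip":120},{"rot":[0,0,0],"xyz":[0,0,0.015],"grip":120},{"rot":[0,0,0],"xyz":[0,0,0.015],"grip":120}]}}

```text
clock: 13.03
tool_pos: [0.5115, 0.1843, 0.401]
eef_rot: [0.077, 0.997, -0.001, -0.0]
contact_force: [0.6, -0.3, 0.4]
opening: 0.532
finger_force: 0.0
```

Run:
```python
from h import *
c=cam('wrist');save('wrist','w5.png');print(proj(c,(.511,.1862,.326)),proj(c,(.4743,.192,.3265)),proj(c,(.5479,.1807,.3265)))
go((.511,.1862,.309),np.radians(81.2))
w=cv2.imread('pics/w5.png');h=cv2.cvtColor(w,cv2.COLOR_BGR2HSV)
m=cv2.inRange(h,(0,0,0),(180,90,75));n,l,st,ce=cv2.connectedComponentsWithStats(m)
for i in range(1,n):
    if st[i,4]>300:print(st[i],ce[i])
```

```text
[317.06653101 249.8186327 ] [317.26928563 194.88116461] [317.3488524  300.85417275]
xyz [0.001  0.0016 0.0925] now [0.5117 0.1845 0.4015]
rot [-0.0003  0.0006 -0.0004]
[356 162  51  35 664] [384.77710843 176.43674699]
[ 306  197   21  110 1652] [316.16343826 243.34806295]
[    0   253   640   227 82325] [307.3451321  397.04496811]
```

View pics/w5.png

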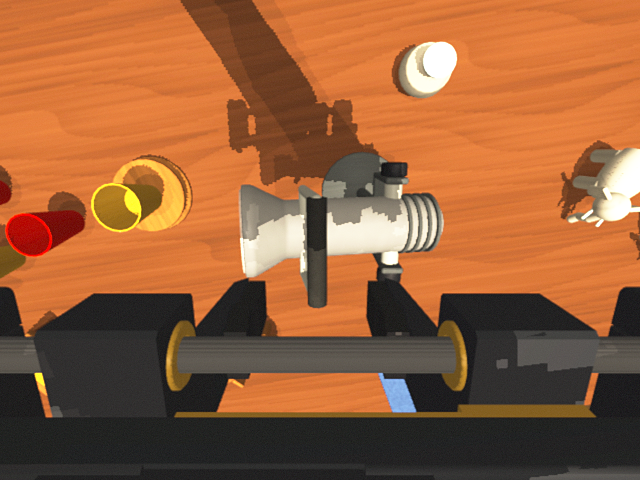

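The wrist view shows the handle bar at columns 306–327 and rows 197–307, centred at (317,252) and midway between the fingers as predicted. I'll descend and close.

Call:
{"fn": "carry_out", "kwargs": {"plan": [{"rot":[0,0,0],"xyz":[0.001,0.001,0.015],"grip":120},{"rot":[0,0,0],"xyz":[0.001,0.001,0.03],"grip":120},{"rot":[0,0,0],"xyz":[0.001,0.001,0.045],"grip":120},{"rot":[0,0,0],"xyz":[0.001,0.001,0.06],"grip":120},{"rot":[0,0,0],"xyz":[0.001,0.001,0.075],"grip":120},{"rot":[0,0,0],"xyz":[0.001,0.001,0.085],"grip":120},{"rot":[0,0,0],"xyz":[0.001,0.001,0.092],"grip":120},{"rot":[0,0,0],"xyz":[0.001,0.001,0.092],"grip":120}]}}

```text
clock: 13.75
tool_pos: [0.5102, 0.1861, 0.3084]
eef_rot: [0.076, 0.997, -0.0, -0.001]
contact_force: [-0.8, -0.1, -0.8]
opening: 0.529
finger_force: 0.0
```

Call:
{"fn": "carry_out", "kwargs": {"plan": [{"rot":[0,0,0],"xyz":[0,0,0],"grip":150},{"rot":[0,0,0],"xyz":[0,0,0],"grip":180},{"rot":[0,0,0],"xyz":[0,0,0],"grip":200},{"rot":[0,0,0],"xyz":[0,0,0],"grip":215},{"rot":[0,0,0],"xyz":[0,0,0],"grip":230},{"rot":[0,0,0],"xyz":[0,0,0],"grip":240},{"rot":[0,0,0],"xyz":[0,0,0],"grip":240},{"rot":[0,0,0],"xyz":[0,0,0],"grip":240}], "squeeze": 20}}

```text
clock: 14.42
tool_pos: [0.5106, 0.1864, 0.3093]
eef_rot: [0.076, 0.997, -0.0, 0.0]
contact_force: [-0.7, -2.2, 2.7]
opening: 0.151
finger_force: 20.0
```

```bash
cat >> h.py <<'E'
PV=np.array([.523,.2537,.235]);C=np.array([.476,-.0657,.075]);F=np.array([*(C-PV)[:2],0]);F/=np.linalg.norm(F);RH=.11336;A0=np.arctan2(75,85)
TGT=np.degrees(np.arctan2((C-PV)[2],np.hypot(*(C-PV)[:2])))
def pitch(H):
    v=np.asarray(H)-PV; return np.degrees(np.arctan2(v[2],v@F)-A0),np.hypot(v[2],v@F)
def arc(a): an=np.radians(a)+A0; return PV+RH*(F*np.cos(an)+np.array([0,0,np.sin(an)]))
E
python3 - <<'E'
from h import *
s=r.get_state();t=s['tool_pos'];print(t,s['opening']*88,s['finger_force'],s['contact_force'])
M=R.from_quat(s['eef_rot']);p0=pitch(t+[0,0,.017]);print(p0,TGT)
for a in np.arange(p0[0]-4,-36,-4):print(round(a,1),M.inv().apply(arc(a)-arc(p0[0])).round(4))
E
```

```text
[0.51063489 0.18639614 0.30929804] 13.260062286673804 20.034749284386635 [-0.68746797 -2.24941164  2.74098188]
(np.float64(11.741224156320694), np.float64(0.1140706233396015)) -26.36311937627774
7.7 [-0.     -0.0062  0.005 ]
3.7 [-0.0001 -0.012   0.0103]
-0.3 [-0.0001 -0.0174  0.0161]
-4.3 [-0.0001 -0.0224  0.0223]
-8.3 [-0.0002 -0.0269  0.0287]
-12.3 [-0.0002 -0.031   0.0355]
-16.3 [-0.0002 -0.0346  0.0425]
-20.3 [-0.0002 -0.0377  0.0498]
-24.3 [-0.0002 -0.0403  0.0573]
-28.3 [-0.0002 -0.0424  0.0649]
-32.3 [-0.0002 -0.0439  0.0727]
```

Call:
{"fn": "carry_out", "kwargs": {"plan": [{"rot":[0,0,0],"xyz":[0,-0.003,0.0025],"grip":240},{"rot":[0,0,0],"xyz":[0,-0.006,0.005],"grip":240},{"rot":[0,0,0],"xyz":[0,-0.009,0.0076],"grip":240},{"rot":[0,0,0],"xyz":[0,-0.012,0.0103],"grip":240},{"rot":[0,0,0],"xyz":[0,-0.0147,0.0132],"grip":240},{"rot":[0,0,0],"xyz":[0,-0.0174,0.0161],"grip":240},{"rot":[0,0,0],"xyz":[0,-0.02,0.0192],"grip":240},{"rot":[0,0,0],"xyz":[0,-0.0224,0.0223],"grip":240}], "squeeze": 30}}

```text
clock: 15.08
tool_pos: [0.5081, 0.166, 0.288]
eef_rot: [0.076, 0.997, 0.001, 0.002]
contact_force: [-1.4, -0.8, 8.5]
opening: 0.138
finger_force: 29.3
```

Run:
```python
from h import *
s=r.get_state();t=s['tool_pos'];print(t,s['opening']*88,s['finger_force'],s['contact_force'],s['moment'])
print(pitch(t+[0,0,.017]))
```

```text
[0.50805246 0.16597743 0.28803723] 12.132163210477417 29.311871230602264 [-1.36362395 -0.77219359  8.49762305] [0.04891132 0.22426867 0.04609734]
(np.float64(-3.2119761908651174), np.float64(0.11322464953061465))
```

Call:
{"fn": "carry_out", "kwargs": {"plan": [{"rot":[0,0,0],"xyz":[0,-0.0023,0.0032],"grip":240},{"rot":[0,0,0],"xyz":[0,-0.0045,0.0064],"grip":240},{"rot":[0,0,0],"xyz":[0,-0.0066,0.0098],"grip":240},{"rot":[0,0,0],"xyz":[0,-0.0086,0.0132],"grip":240},{"rot":[0,0,0],"xyz":[0,-0.0105,0.0167],"grip":240},{"rot":[0,0,0],"xyz":[0,-0.0122,0.0202],"grip":240},{"rot":[0,0,0],"xyz":[0,-0.0138,0.0238],"grip":240},{"rot":[0,0,0],"xyz":[0,-0.0153,0.0275],"grip":240}]}}

```text
clock: 15.75
tool_pos: [0.5056, 0.1505, 0.2602]
eef_rot: [0.076, 0.997, 0.001, 0.001]
contact_force: [-1.4, -1.7, 7.7]
opening: 0.139
finger_force: 29.0
```

Call:
{"fn": "carry_out", "kwargs": {"plan": [{"rot":[0,0,0],"xyz":[0,-0.0013,0.0037],"grip":240},{"rot":[0,0,0],"xyz":[0,-0.0026,0.0075],"grip":240},{"rot":[0,0,0],"xyz":[0,-0.0037,0.0113],"grip":240},{"rot":[0,0,0],"xyz":[0,-0.0047,0.0151],"grip":240},{"rot":[0,0,0],"xyz":[0,-0.0055,0.019],"grip":240},{"rot":[0,0,0],"xyz":[0,-0.0062,0.0229],"grip":240},{"rot":[0,0,0],"xyz":[0,-0.0062,0.0229],"grip":240},{"rot":[0,0,0],"xyz":[0,-0.0062,0.0229],"grip":240}]}}

```text
clock: 16.42
tool_pos: [0.5044, 0.1436, 0.2368]
eef_rot: [0.076, 0.997, 0.0, 0.001]
contact_force: [-1.0, -2.1, 5.3]
opening: 0.131
finger_force: 29.1
```

Run:
```python
from h import *
s=r.get_state();t=s['tool_pos'];print(t,s['opening']*88,s['finger_force'],s['contact_force'],s['moment'])
print(pitch(t+[0,0,.017]))
c=cam('wrist');save('wrist','w6.png');save('side','d6.png');save('scene','s6.png');print(proj(c,t+[0,0,.017]))
```

```text
[0.50438033 0.143604   0.23680854] 11.515347798587113 29.13478285074234 [-0.95571149 -2.05058664  5.32818115] [-0.25430768  0.14449304  0.07813545]
(np.float64(-31.86004504063778), np.float64(0.11320713583635174))
[313.35345778 315.94964399]
```

Held at about -31.9°, with a radius of 0.1132 as it should be. I'll release partly, rise and measure.

Call:
{"fn": "carry_out", "kwargs": {"plan": [{"rot":[0,0,0],"xyz":[0,0,0],"grip":210},{"rot":[0,0,0],"xyz":[0,0,0],"grip":190},{"rot":[0,0,0],"xyz":[0,0,0],"grip":165},{"rot":[0,0,0],"xyz":[0,0,0],"grip":150},{"rot":[0,0,0],"xyz":[0,0,0],"grip":150},{"rot":[0,0,0],"xyz":[0,0,-0.01],"grip":150},{"rot":[0,0,0],"xyz":[0,0.002,-0.03],"grip":150},{"rot":[0,0,0],"xyz":[0,0.003,-0.055],"grip":150}]}}

```text
clock: 17.23
tool_pos: [0.5031, 0.1464, 0.2905]
eef_rot: [0.076, 0.997, -0.001, -0.002]
contact_force: [-0.3, -0.5, 0.2]
opening: 0.412
finger_force: 0.0
```

Call:
{"fn": "carry_out", "kwargs": {"plan": [{"rot":[0,0,0],"xyz":[0,0,-0.04],"grip":150},{"rot":[0,0,0],"xyz":[0,0,-0.07],"grip":150},{"rot":[0,0,0],"xyz":[0,0,-0.07],"grip":150},{"rot":[0,0,0],"xyz":[0,0,-0.07],"grip":150},{"rot":[0,0,0],"xyz":[0,0,-0.07],"grip":150}]}}

```text
clock: 17.65
tool_pos: [0.5037, 0.1464, 0.3606]
eef_rot: [0.076, 0.997, -0.0, -0.001]
contact_force: [-0.6, -0.6, -0.2]
opening: 0.412
finger_force: 0.0
```

Run:
```python
from h import *
c=cam('wrist');save('wrist','w7.png');save('side','d7.png');save('scene','s7.png')
s=r.get_state();print(s['tool_pos'],s['contact_force'])
for a in(-32,-28,-24,-20):print(a,proj(c,arc(a)).round(1),proj(cam('side'),arc(a)).round(1),proj(cam('scene'),arc(a)).round(1))
for n in 'w5','w7','d0','d6','d7':
    im=cv2.imread(f'pics/{n}.png');h=cv2.cvtColor(im,cv2.COLOR_BGR2HSV);m=cv2.inRange(h,(0,0,0),(180,110,75))
    if n[0]=='w':m[:, :200]=0;m[:,450:]=0
    else:m[:220]=0;m[330:]=0;m[:,:260]=0;m[:,370:]=0
    N,l,st,ce=cv2.connectedComponentsWithStats(m);print(n,[(st[i].tolist(),ce[i].round(1).tolist()) for i in range(1,N) if st[i,4]>100])
```

```text
[0.50344767 0.1462984  0.35981668] [-0.21067924  0.17739051 -0.32603409]
-32 [311.  243.1] [326.8 277.4] [373.9 209.9]
-28 [312.9 245.9] [326.5 274.7] [374.7 207.7]
-24 [315.7 248.8] [326.1 272.3] [375.7 205.6]
-20 [319.4 251.8] [325.5 270.1] [376.9 203.6]
w5 [([356, 162, 51, 35, 667], [384.8, 176.4]), ([402, 194, 36, 26, 135], [420.9, 198.6]), ([306, 197, 21, 110, 1655], [316.1, 243.5]), ([200, 253, 250, 88, 7049], [325.5, 313.2]), ([332, 343, 80, 2, 102], [372.3, 343.2]), ([200, 373, 50, 39, 1014], [214.5, 388.3]), ([383, 373, 67, 39, 1597], [425.7, 390.4]), ([200, 418, 250, 62, 15500], [324.5, 448.5])]
w7 [([420, 168, 30, 36, 432], [436.8, 182.1]), ([386, 193, 24, 10, 148], [395.1, 198.3]), ([308, 198, 20, 104, 1376], [317.6, 239.7]), ([200, 266, 250, 146, 9895], [350.8, 328.3]), ([200, 373, 64, 39, 1433], [223.4, 391.2]), ([200, 418, 250, 62, 15500], [324.5, 448.5])]
d0 [([294, 253, 47, 22, 346], [316.5, 263.1])]
d6 [([284, 220, 83, 81, 3284], [324.4, 256.6])]
d7 [([281, 220, 61, 21, 572], [313.8, 226.3]), ([305, 263, 43, 19, 250], [325.0, 271.1])]
```

```bash
cat >> h.py <<'E'
def bar(im,box):
    "centre line mid of the dark bar inside box"
    x0,y0,x1,y1=box;g=cv2.cvtColor(im,cv2.COLOR_BGR2HSV);m=np.zeros(im.shape[:2],np.uint8)
    m[y0:y1,x0:x1]=cv2.inRange(g,(0,0,0),(180,110,75))[y0:y1,x0:x1]
    N,l,st,ce=cv2.connectedComponentsWithStats(m);i=1+st[1:,4].argmax();k=np.argwhere(l==i)[:,::-1]
    rc=cv2.minAreaRect(k.astype(np.float32)); return np.array(rc[0]),rc[1]
def fit(u,c):
    a=np.arange(-45,20,.1);d=[np.linalg.norm(proj(c,arc(x))-u) for x in a];i=int(np.argmin(d));return a[i].round(1),round(d[i],2)
E
python3 - <<'E'
from h import *
for n,cn,b in(('d0','side',(280,245,360,285)),('d4','side',(280,245,360,285)),('d7','side',(290,255,360,290)),('s0','scene',(380,170,402,205)),('s4','scene',(380,170,402,205)),('s7','scene',(362,190,390,225))):
    u,sz=bar(cv2.imread(f'pics/{n}.png'),b);print(n,u,sz,fit(u,cam(cn)))
print(fit((317.5,246.5),cam('wrist')))
E
```

```text
d0 [316.80187988 263.44338989] (48.48827362060547, 8.653714179992676) (np.float64(10.6), np.float64(0.74))
d4 [316.82208252 263.43460083] (48.57291793823242, 7.969341278076172) (np.float64(10.6), np.float64(0.74))
d7 [325.78109741 271.58648682] (43.598228454589844, 6.69045352935791) (np.float64(-22.7), np.float64(0.12))
s0 [390.5 187.5] (13.0, 1.0) (np.float64(10.0), np.float64(3.32))
s4 [391.  188.5] (15.0, 2.0) (np.float64(10.0), np.float64(2.2))
s7 [376.69384766 205.51077271] (4.437601566314697, 21.134077072143555) (np.float64(-23.0), np.float64(0.79))
(np.float64(-25.0), np.float64(3.3))
```

All views agree on a pitch of about -22.6°, so the springback is about 9.3°. I'll regrasp and push to about -35.8°.

Run:
```python
from h import *
g=arc(-22.6);go(g-[0,0,.017],np.radians(81.2))
M=R.from_quat(r.get_state()['eef_rot'])
for a in(-26,-29,-32,-34,-35.8):print(a,M.inv().apply(arc(a)-g).round(4))
```

```text
xyz [-0.004   0.002   0.1052] now [0.5034 0.1463 0.3598]
rot [-0.0015 -0.0029  0.0019]
-26 [-0.     -0.002   0.0064]
-29 [-0.0001 -0.0034  0.0122]
-32 [-0.0001 -0.0045  0.018 ]
-34 [-0.0001 -0.0051  0.0219]
-35.8 [-0.0001 -0.0055  0.0255]
```

Call:
{"fn": "carry_out", "kwargs": {"plan": [{"rot":[0,0,0],"xyz":[-0.001,0.001,0.02],"grip":140},{"rot":[0,0,0],"xyz":[-0.003,0.002,0.04],"grip":140},{"rot":[0,0,0],"xyz":[-0.003,0.002,0.06],"grip":140},{"rot":[0,0,0],"xyz":[-0.003,0.002,0.08],"grip":140},{"rot":[0,0,0],"xyz":[-0.003,0.002,0.095],"grip":140},{"rot":[0,0,0],"xyz":[-0.003,0.002,0.102],"grip":140},{"rot":[0,0,0],"xyz":[-0.003,0.002,0.105],"grip":140},{"rot":[0,0,0],"xyz":[-0.003,0.002,0.105],"grip":140}]}}

```text
clock: 18.47
tool_pos: [0.5072, 0.148, 0.2556]
eef_rot: [0.076, 0.997, -0.0, -0.001]
contact_force: [0.4, 0.0, 1.0]
opening: 0.451
finger_force: 0.0
```

Call:
{"fn": "carry_out", "kwargs": {"plan": [{"rot":[0,0,0],"xyz":[0,0,0],"grip":160},{"rot":[0,0,0],"xyz":[0,0,0],"grip":180},{"rot":[0,0,0],"xyz":[0,0,0],"grip":200},{"rot":[0,0,0],"xyz":[0,0,0],"grip":215},{"rot":[0,0,0],"xyz":[0,0,0],"grip":230},{"rot":[0,0,0],"xyz":[0,0,0],"grip":240},{"rot":[0,0,0],"xyz":[0,0,0],"grip":240},{"rot":[0,0,0],"xyz":[0,0,0],"grip":240}], "squeeze": 30}}

```text
clock: 19.13
tool_pos: [0.5075, 0.1469, 0.2564]
eef_rot: [0.076, 0.997, -0.001, -0.0]
contact_force: [-1.3, -4.2, 2.6]
opening: 0.148
finger_force: 29.9
```

Run:
```python
from h import *
s=r.get_state();print(s['opening']*88,s['finger_force'],s['contact_force'],pitch(s['tool_pos']+[0,0,.017]))
go(arc(-35.8)-[0,0,.017])
```

```text
13.04027285890173 29.947812035679817 [-1.2681619  -4.2082341   2.58117821] (np.float64(-21.833869748804204), np.float64(0.11451034706752929))
xyz [ 0.0002 -0.0049  0.0273] now [0.5075 0.1469 0.2564]
```

Call:
{"fn": "carry_out", "kwargs": {"plan": [{"rot":[0,0,0],"xyz":[0,-0.001,0.004],"grip":240},{"rot":[0,0,0],"xyz":[0,-0.002,0.008],"grip":240},{"rot":[0,0,0],"xyz":[0,-0.003,0.012],"grip":240},{"rot":[0,0,0],"xyz":[0,-0.0035,0.016],"grip":240},{"rot":[0,0,0],"xyz":[0,-0.004,0.02],"grip":240},{"rot":[0,0,0],"xyz":[0,-0.0045,0.024],"grip":240},{"rot":[0,0,0],"xyz":[0,-0.005,0.027],"grip":240},{"rot":[0,0,0],"xyz":[0,-0.005,0.027],"grip":240}]}}

```text
clock: 19.8
tool_pos: [0.5069, 0.1415, 0.2294]
eef_rot: [0.077, 0.997, -0.001, -0.0]
contact_force: [-1.2, -6.0, 6.6]
opening: 0.141
finger_force: 30.0
```

Run:
```python
from h import *
s=r.get_state();print(s['opening']*88,s['finger_force'],s['contact_force'],pitch(s['tool_pos']+[0,0,.017]),s['tool_pos'])
```

```text
12.368621749263196 30.04378616809845 [-1.15858812 -6.00699867  6.6320442 ] (np.float64(-35.67948238627275), np.float64(0.11396034916389258)) [0.50685265 0.14146693 0.22940596]
```

Call:
{"fn": "carry_out", "kwargs": {"plan": [{"rot":[0,0,0],"xyz":[0,0,0],"grip":240},{"rot":[0,0,0],"xyz":[0,0,0],"grip":210},{"rot":[0,0,0],"xyz":[0,0,0],"grip":190},{"rot":[0,0,0],"xyz":[0,0,0],"grip":165},{"rot":[0,0,0],"xyz":[0,0,0],"grip":145},{"rot":[0,0,0],"xyz":[0,0,0],"grip":145},{"rot":[0,0,0],"xyz":[0,0.001,-0.015],"grip":145},{"rot":[0,0,0],"xyz":[0,0.002,-0.035],"grip":145}]}}

```text
clock: 20.47
tool_pos: [0.5059, 0.1451, 0.2633]
eef_rot: [0.076, 0.997, -0.001, -0.002]
contact_force: [0.6, 0.2, -0.1]
opening: 0.433
finger_force: 0.0
```

Call:
{"fn": "carry_out", "kwargs": {"plan": [{"rot":[0,0,0],"xyz":[0,0.001,-0.03],"grip":145},{"rot":[0,0,0],"xyz":[0,0.001,-0.06],"grip":145},{"rot":[0,0,0],"xyz":[0,0.001,-0.09],"grip":145},{"rot":[0,0,0],"xyz":[0,0.001,-0.1],"grip":145},{"rot":[0,0,0],"xyz":[0,0.001,-0.1],"grip":145},{"rot":[0,0,0],"xyz":[0,0.001,-0.1],"grip":145}]}}

```text
clock: 20.97
tool_pos: [0.5071, 0.1464, 0.3642]
eef_rot: [0.076, 0.997, 0.0, 0.0]
contact_force: [-0.2, 1.0, -0.1]
opening: 0.432
finger_force: 0.0
```

Run:
```python
from h import *
c=cam('wrist');save('wrist','w8.png');save('side','d8.png');save('scene','s8.png')
print(r.get_state()['tool_pos'],TGT)
for n,cn,b in(('d7','side',(290,255,360,290)),('d8','side',(290,255,360,290)),('s7','scene',(362,190,390,225)),('s8','scene',(362,190,390,225))):
    u,sz=bar(cv2.imread(f'pics/{n}.png'),b);print(n,u,sz,fit(u,cam(cn)))
im=cv2.imread('pics/w8.png');h=cv2.cvtColor(im,cv2.COLOR_BGR2HSV)
for y in(215,230,245):x=np.where(cv2.inRange(h,(0,0,0),(180,110,75))[y,280:360])[0]+280;print(y,x.min(),x.max(),len(x))
for a in(-30,-28,-26,-24,-22):print(a,proj(c,arc(a)))
```

```text
[0.5063945  0.14593881 0.36279607] -26.36311937627774
d7 [325.78109741 271.58648682] (43.598228454589844, 6.69045352935791) (np.float64(-22.7), np.float64(0.12))
d8 [326.37155151 274.90679932] (43.0115966796875, 6.123004913330078) (np.float64(-28.2), np.float64(0.12))
s7 [376.69384766 205.51077271] (4.437601566314697, 21.134077072143555) (np.float64(-23.0), np.float64(0.79))
s8 [375.  208.5] (21.0, 4.0) (np.float64(-29.1), np.float64(0.54))
215 304 321 18
230 304 320 17
245 304 320 12
-30 [311.0303282  238.62910521]
-28 [312.09052856 239.95827343]
-26 [313.36283378 241.31384345]
-24 [314.85452833 242.6947574 ]
-22 [316.57281647 244.09979139]
```

Now about -28° in all views, a 1.8° overshoot (target -26.4°). Before correcting, I'll measure it properly with two oblique wrist views.

Call:
{"fn": "carry_out", "kwargs": {"plan": [{"rot":[0,0,0],"xyz":[0,-0.04,0],"grip":145},{"rot":[0,0,0],"xyz":[0,-0.08,0],"grip":145},{"rot":[0,0,0],"xyz":[0,-0.12,0],"grip":145},{"rot":[0,0,0],"xyz":[0,-0.13,0],"grip":145},{"rot":[0,0,0],"xyz":[0,-0.13,0],"grip":145},{"rot":[0,0,0],"xyz":[0,-0.13,0],"grip":145},{"rot":[0,0,0],"xyz":[0,-0.13,0],"grip":145}]}}

```text
clock: 21.7
tool_pos: [0.4877, 0.0198, 0.3638]
eef_rot: [0.074, 0.997, 0.001, -0.0]
contact_force: [-0.1, -0.6, 0.5]
opening: 0.43
finger_force: 0.0
```

Run:
```python
from h import *
import pickle
c=cam('wrist');save('wrist','wA.png');pickle.dump(c,open('cA.pkl','wb'));print(c[2],proj(c,arc(-28)),proj(c,(.476,-.0657,.12)))
```

```text
[0.42066476 0.03079535 0.50988777] [481.77637938 240.73603896] [239.77622695 208.76708893]
```

Call:
{"fn": "carry_out", "kwargs": {"plan": [{"rot":[0,0,0],"xyz":[0,0.04,0],"grip":145},{"rot":[0,0,0],"xyz":[0,0.08,0],"grip":145},{"rot":[0,0,0],"xyz":[0,0.12,0],"grip":145},{"rot":[0,0,0],"xyz":[0,0.16,0],"grip":145},{"rot":[0,0,0],"xyz":[0,0.2,0],"grip":145},{"rot":[0,0,0],"xyz":[0,0.23,0],"grip":145},{"rot":[0,0,0],"xyz":[0,0.25,0],"grip":145},{"rot":[0,0,0],"xyz":[0,0.25,0],"grip":145}]}}

```text
clock: 22.42
tool_pos: [0.5235, 0.2734, 0.3634]
eef_rot: [0.07, 0.998, 0.002, -0.001]
contact_force: [-0.5, 1.6, -0.1]
opening: 0.429
finger_force: 0.0
```

Call:
{"fn": "carry_out", "kwargs": {"plan": [{"rot":[0,0,0],"xyz":[0,0,0],"grip":145},{"rot":[0,0,0],"xyz":[0,0,0],"grip":145},{"rot":[0,0,0],"xyz":[0,0,0],"grip":145}]}}

```text
clock: 22.67
tool_pos: [0.5254, 0.2635, 0.3643]
eef_rot: [0.076, 0.997, -0.0, 0.0]
contact_force: [0.6, -0.5, 0.2]
opening: 0.431
finger_force: 0.0
```

Run:
```python
from h import *
import pickle
c=cam('wrist');save('wrist','wB.png');pickle.dump(c,open('cB.pkl','wb'));print(c[2],proj(c,arc(-28)),proj(c,(.476,-.0657,.12)))
z=lambda f,x,y:cv2.resize(cv2.imread(f)[y:y+150,x:x+200],(400,300))
a=cv2.imread('pics/wA.png');b=cv2.imread('pics/wB.png')
cv2.imwrite('pics/vAB.png',np.hstack([a[:300,200:600],b[:300,:400]]))
```

```text
[0.45830976 0.27515531 0.51028674] [155.10585614 239.70518358] [ 26.70832765 208.67277597]
```

View pics/vAB.png

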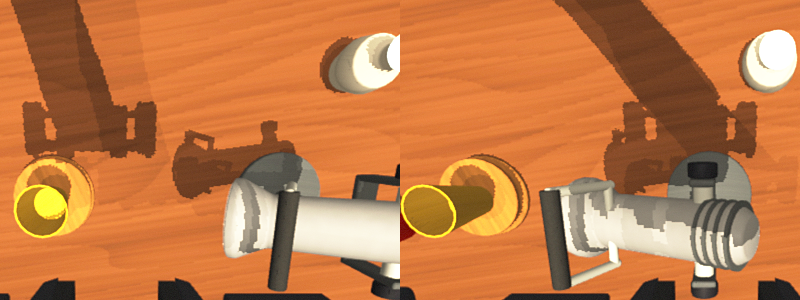

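View A shows the bar centre at about (485,239) and the cup rim at (241,211). View B shows the bar at about (156,239) and the rim at (27,211).

```bash
cat > st.py <<'E'
from h import *
import pickle
def barx(f,x0,x1):
    h=cv2.cvtColor(cv2.imread(f),cv2.COLOR_BGR2HSV);m=cv2.inRange(h,(0,0,0),(180,110,85));L=[]
    for y in range(205,275):
        x=np.where(m[y,x0:x1])[0]+x0
        if len(x)>6:L.append((y,(x.min()+x.max())/2,x.max()-x.min()+1))
    L=np.array(L);k=np.abs(L[:,2]-np.median(L[:,2]))<3;p=np.polyfit(L[k,0],L[k,1],1)
    print(f,k.sum(),np.median(L[:,2]),p);return np.polyval(p,239)
def rim(f,x0,x1):
    h=cv2.cvtColor(cv2.imread(f),cv2.COLOR_BGR2HSV);m=cv2.inRange(h,(22,150,170),(34,255,255));m[:, :x0]=0;m[:,x1:]=0;m[:175]=0;m[245:]=0
    y,x=np.where(m);return np.median(x),(x.min()+x.max())/2,(y.min()+y.max())/2,x.min(),x.max(),y.min(),y.max()
cA,cB=pickle.load(open('cA.pkl','rb')),pickle.load(open('cB.pkl','rb'))
import sys
A,B=sys.argv[1:3]
u=barx(A,460,510);v=barx(B,135,180);H=tri(cA,(u,239),cB,(v,239));print('bar',u,v,H,pitch(H[0]))
ra,rb=rim(A,205,275),rim(B,0,60);print(ra,rb);print('rim',tri(cA,(ra[1],ra[2]),cB,(rb[1],rb[2])))
E
python3 st.py pics/wA.png pics/wB.png
```

```text
pics/wA.png 70 19.0 [-1.28195259e-01  5.13445622e+02]
pics/wB.png 70 19.0 [  0.13320794 123.43241186]
bar 482.80695477211094 155.26911031405825 (array([0.50596188, 0.14520968, 0.26172723]), np.float64(0.0007779090653074265)) (np.float64(-27.744726193030697), np.float64(0.11302063607763564))
(np.float64(247.5), np.float64(244.0), np.float64(206.0), np.int64(214), np.int64(274), np.int64(175), np.int64(237)) (np.float64(31.0), np.float64(28.0), np.float64(206.0), np.int64(1), np.int64(55), np.int64(175), np.int64(237))
rim (array([ 0.47303003, -0.05921736,  0.12441593]), np.float64(0.00011929658660945217))
```

Stereo gives the bar at -27.7° with a consistent radius, so the overshoot is about 1.4°. I'll pull up to about -19° and let it spring back down.

Run:
```python
from h import *
g=arc(-27.7);go(g+[0,0,.08],np.radians(81.2));print('down .097')
M=R.from_quat(r.get_state()['eef_rot'])
for a in(-25,-22,-19,-18):print(a,M.inv().apply(arc(a)-g).round(4))
```

```text
xyz [ 0.0002 -0.1201  0.0226] now [0.5255 0.2634 0.3644]
rot [-0.0007  0.0002 -0.    ]
down .097
-25 [ 0.      0.0014 -0.0052]
-22 [ 0.      0.0032 -0.0108]
-19 [ 0.      0.0053 -0.0164]
-18 [ 0.      0.0061 -0.0182]
```

Call:
{"fn": "carry_out", "kwargs": {"plan": [{"rot":[0,0,0],"xyz":[0,-0.04,0],"grip":145},{"rot":[0,0,0],"xyz":[0,-0.08,0],"grip":145},{"rot":[0,0,0],"xyz":[0,-0.11,0],"grip":145},{"rot":[0,0,0],"xyz":[0,-0.12,0.01],"grip":145},{"rot":[0,0,0],"xyz":[0,-0.12,0.022],"grip":145},{"rot":[0,0,0],"xyz":[0,-0.12,0.022],"grip":145},{"rot":[0,0,0],"xyz":[0,-0.12,0.022],"grip":145},{"rot":[0,0,0],"xyz":[0,-0.12,0.022],"grip":145}]}}

```text
clock: 23.38
tool_pos: [0.5075, 0.1465, 0.3429]
eef_rot: [0.076, 0.997, 0.0, 0.0]
contact_force: [0.0, 0.1, 0.9]
opening: 0.434
finger_force: 0.0
```

Call:
{"fn": "carry_out", "kwargs": {"plan": [{"rot":[0,0,0],"xyz":[0,0,0.02],"grip":145},{"rot":[0,0,0],"xyz":[0,0,0.04],"grip":145},{"rot":[0,0,0],"xyz":[0,0,0.06],"grip":145},{"rot":[0,0,0],"xyz":[0,0,0.075],"grip":145},{"rot":[0,0,0],"xyz":[0,0,0.09],"grip":145},{"rot":[0,0,0],"xyz":[0,0,0.097],"grip":145},{"rot":[0,0,0],"xyz":[0,0,0.097],"grip":145},{"rot":[0,0,0],"xyz":[0,0,0.097],"grip":145}]}}

```text
clock: 24.05
tool_pos: [0.5077, 0.1466, 0.2458]
eef_rot: [0.076, 0.997, 0.0, 0.0]
contact_force: [0.6, 0.6, 0.7]
opening: 0.434
finger_force: 0.0
```

Call:
{"fn": "carry_out", "kwargs": {"plan": [{"rot":[0,0,0],"xyz":[0,0,0],"grip":160},{"rot":[0,0,0],"xyz":[0,0,0],"grip":180},{"rot":[0,0,0],"xyz":[0,0,0],"grip":200},{"rot":[0,0,0],"xyz":[0,0,0],"grip":215},{"rot":[0,0,0],"xyz":[0,0,0],"grip":230},{"rot":[0,0,0],"xyz":[0,0,0],"grip":240},{"rot":[0,0,0],"xyz":[0,0,0],"grip":240},{"rot":[0,0,0],"xyz":[0,0,0],"grip":240}], "squeeze": 35}}

```text
clock: 24.72
tool_pos: [0.507, 0.1438, 0.2454]
eef_rot: [0.077, 0.997, -0.001, -0.0]
contact_force: [-1.1, -4.8, 2.0]
opening: 0.146
finger_force: 35.0
```

Run:
```python
from h import *
s=r.get_state();print(s['opening']*88,s['contact_force'],pitch(s['tool_pos']+[0,0,.017]),s['tool_pos'])
go(arc(-19)-[0,0,.017])
```

```text
12.83719900434921 [-1.06659286 -4.84523703  1.99621278] (np.float64(-27.572170854472333), np.float64(0.11437466032139251)) [0.50701006 0.14380849 0.245382  ]
xyz [ 0.0002  0.0062 -0.0159] now [0.507  0.1438 0.2454]
```

Call:
{"fn": "carry_out", "kwargs": {"plan": [{"rot":[0,0,0],"xyz":[0,0.0006,-0.0025],"grip":240},{"rot":[0,0,0],"xyz":[0,0.0014,-0.0052],"grip":240},{"rot":[0,0,0],"xyz":[0,0.0023,-0.008],"grip":240},{"rot":[0,0,0],"xyz":[0,0.0032,-0.0108],"grip":240},{"rot":[0,0,0],"xyz":[0,0.0043,-0.0136],"grip":240},{"rot":[0,0,0],"xyz":[0,0.0053,-0.0164],"grip":240},{"rot":[0,0,0],"xyz":[0,0.0053,-0.0164],"grip":240},{"rot":[0,0,0],"xyz":[0,0.0053,-0.0164],"grip":240}]}}

```text
clock: 25.38
tool_pos: [0.5072, 0.1483, 0.2608]
eef_rot: [0.077, 0.997, -0.002, -0.001]
contact_force: [0.9, -5.7, -5.7]
opening: 0.146
finger_force: 35.1
```

Run:
```python
from h import *
s=r.get_state();print(s['opening']*88,s['contact_force'],pitch(s['tool_pos']+[0,0,.017]),s['tool_pos'])
```

```text
12.852855710984906 [ 0.93525123 -5.73964126 -5.70084198] (np.float64(-19.536786888433802), np.float64(0.11481261888184655)) [0.50719858 0.14834081 0.26079931]
```

Call:
{"fn": "carry_out", "kwargs": {"plan": [{"rot":[0,0,0],"xyz":[0,0,0],"grip":210},{"rot":[0,0,0],"xyz":[0,0,0],"grip":190},{"rot":[0,0,0],"xyz":[0,0,0],"grip":165},{"rot":[0,0,0],"xyz":[0,0,0],"grip":145},{"rot":[0,0,0],"xyz":[0,0,0],"grip":145},{"rot":[0,0,0],"xyz":[0,0,-0.02],"grip":145},{"rot":[0,0,0],"xyz":[0,0,-0.05],"grip":145},{"rot":[0,0,0],"xyz":[0,-0.01,-0.085],"grip":145}]}}

```text
clock: 26.05
tool_pos: [0.5057, 0.1444, 0.3469]
eef_rot: [0.074, 0.997, 0.001, -0.001]
contact_force: [1.3, -1.2, 0.2]
opening: 0.431
finger_force: 0.0
```

Call:
{"fn": "carry_out", "kwargs": {"plan": [{"rot":[0,0,0],"xyz":[0,-0.03,-0.02],"grip":145},{"rot":[0,0,0],"xyz":[0,-0.06,-0.02],"grip":145},{"rot":[0,0,0],"xyz":[0,-0.09,-0.02],"grip":145},{"rot":[0,0,0],"xyz":[0,-0.12,-0.02],"grip":145},{"rot":[0,0,0],"xyz":[0,-0.12,-0.02],"grip":145},{"rot":[0,0,0],"xyz":[0,-0.12,-0.02],"grip":145},{"rot":[0,0,0],"xyz":[0,-0.12,-0.02],"grip":145},{"rot":[0,0,0],"xyz":[0,-0.12,-0.02],"grip":145}]}}

```text
clock: 26.72
tool_pos: [0.4888, 0.0249, 0.3669]
eef_rot: [0.074, 0.997, 0.001, 0.0]
contact_force: [0.1, 0.2, -0.3]
opening: 0.433
finger_force: 0.0
```

Run:
```python
from h import *
import pickle
c=cam('wrist');save('wrist','wA2.png');pickle.dump(c,open('cA.pkl','wb'));print(c[2],proj(c,arc(-27)),proj(c,(.476,-.0657,.12)))
```

```text
[0.42150351 0.0358302  0.51281736] [474.98839608 239.81036614] [235.84042706 207.76945163]
```

Call:
{"fn": "carry_out", "kwargs": {"plan": [{"rot":[0,0,0],"xyz":[0,0.04,0],"grip":145},{"rot":[0,0,0],"xyz":[0,0.08,0],"grip":145},{"rot":[0,0,0],"xyz":[0,0.12,0],"grip":145},{"rot":[0,0,0],"xyz":[0,0.16,0],"grip":145},{"rot":[0,0,0],"xyz":[0,0.2,0],"grip":145},{"rot":[0,0,0],"xyz":[0,0.23,0],"grip":145},{"rot":[0,0,0],"xyz":[0,0.25,0],"grip":145},{"rot":[0,0,0],"xyz":[0,0.25,0],"grip":145}]}}

```text
clock: 27.43
tool_pos: [0.5246, 0.2778, 0.3659]
eef_rot: [0.071, 0.997, 0.002, -0.001]
contact_force: [-0.0, 0.5, -0.7]
opening: 0.432
finger_force: 0.0
```

Call:
{"fn": "carry_out", "kwargs": {"plan": [{"rot":[0,0,0],"xyz":[0,0,0],"grip":145},{"rot":[0,0,0],"xyz":[0,0,0],"grip":145},{"rot":[0,0,0],"xyz":[0,0,0],"grip":145}]}}

```text
clock: 27.68
tool_pos: [0.5263, 0.2685, 0.3668]
eef_rot: [0.077, 0.997, -0.001, 0.0]
contact_force: [-0.7, 0.3, -0.6]
opening: 0.429
finger_force: 0.0
```

```bash
python3 - <<'E'
from h import *
import pickle
c=cam('wrist');save('wrist','wB2.png');pickle.dump(c,open('cB.pkl','wb'));print(c[2],proj(c,arc(-27)),proj(c,(.476,-.0657,.12)))
for n,b in(('side',(290,255,360,290)),('scene',(362,190,390,225))):
    save(n,n+'9.png');u,sz=bar(cv2.imread(f'pics/{n}9.png'),b);print(n,u,sz,fit(u,cam(n)))
E
python3 st.py pics/wA2.png pics/wB2.png
```

```text
[0.45922951 0.28017142 0.51273574] [149.34731713 239.35724352] [ 24.08326982 208.25602378]
side [318.19616699 267.84463501] (59.89725875854492, 21.243066787719727) (np.float64(5.3), np.float64(5.26))
scene [374.5 208.5] (21.0, 5.0) (np.float64(-29.4), np.float64(0.08))
pics/wA2.png 70 18.5 [-1.21686642e-01  5.03172522e+02]
pics/wB2.png 70 19.0 [  0.13787945 117.27072872]
bar 474.0894147493657 150.22391741754876 (array([0.50695826, 0.14506618, 0.26175297]), np.float64(0.000342836584916845)) (np.float64(-27.731681706992457), np.float64(0.11302372367266725))
(np.float64(245.0), np.float64(242.0), np.float64(205.5), np.int64(210), np.int64(274), np.int64(175), np.int64(236)) (np.float64(29.0), np.float64(26.0), np.float64(205.5), np.int64(0), np.int64(52), np.int64(175), np.int64(236))
rim (array([ 0.47327579, -0.05641181,  0.12682651]), np.float64(0.0005256033796883848))
```

The lamp is unchanged at -27.7°, so that pull stayed elastic. I'll pull well up past breakaway and, in the same grip, push down to about -34.6°, using the measured springback of about 8°.

Run:
```python
from h import *
g=arc(-27.73);go(g+[0,0,.08],np.radians(81.2))
M=R.from_quat(r.get_state()['eef_rot'])
for a in(-24,-20,-16,-12,-34.6):print(a,M.inv().apply(arc(a)-g).round(4))
```

```text
xyz [ 0.0002 -0.1255  0.0252] now [0.5264 0.2688 0.367 ]
rot [-0.0003  0.0003  0.    ]
-24 [ 0.      0.002  -0.0071]
-20 [ 0.      0.0046 -0.0146]
-16 [ 0.0001  0.0078 -0.0218]
-12 [ 0.0001  0.0114 -0.0289]
-34.6 [-0.     -0.0024  0.0134]
```

Call:
{"fn": "carry_out", "kwargs": {"plan": [{"rot":[0,0,0],"xyz":[0,-0.04,0],"grip":145},{"rot":[0,0,0],"xyz":[0,-0.08,0],"grip":145},{"rot":[0,0,0],"xyz":[0,-0.11,0],"grip":145},{"rot":[0,0,0],"xyz":[0,-0.126,0.012],"grip":145},{"rot":[0,0,0],"xyz":[0,-0.126,0.025],"grip":145},{"rot":[0,0,0],"xyz":[0,-0.126,0.025],"grip":145},{"rot":[0,0,0],"xyz":[0,-0.126,0.025],"grip":145},{"rot":[0,0,0],"xyz":[0,-0.126,0.025],"grip":145}]}}

```text
clock: 28.5
tool_pos: [0.5075, 0.1462, 0.3424]
eef_rot: [0.075, 0.997, 0.001, 0.0]
contact_force: [-0.3, -0.2, 0.3]
opening: 0.432
finger_force: 0.0
```

Call:
{"fn": "carry_out", "kwargs": {"plan": [{"rot":[0,0,0],"xyz":[0,0,0.02],"grip":145},{"rot":[0,0,0],"xyz":[0,0,0.04],"grip":145},{"rot":[0,0,0],"xyz":[0,0,0.06],"grip":145},{"rot":[0,0,0],"xyz":[0,0,0.075],"grip":145},{"rot":[0,0,0],"xyz":[0,0,0.09],"grip":145},{"rot":[0,0,0],"xyz":[0,0,0.097],"grip":145},{"rot":[0,0,0],"xyz":[0,0,0.097],"grip":145},{"rot":[0,0,0],"xyz":[0,0,0.097],"grip":145}]}}

```text
clock: 29.17
tool_pos: [0.5076, 0.1461, 0.2453]
eef_rot: [0.075, 0.997, 0.0, 0.0]
contact_force: [0.1, 0.1, 0.5]
opening: 0.429
finger_force: 0.0
```

Call:
{"fn": "carry_out", "kwargs": {"plan": [{"rot":[0,0,0],"xyz":[0,0,0],"grip":160},{"rot":[0,0,0],"xyz":[0,0,0],"grip":180},{"rot":[0,0,0],"xyz":[0,0,0],"grip":200},{"rot":[0,0,0],"xyz":[0,0,0],"grip":215},{"rot":[0,0,0],"xyz":[0,0,0],"grip":230},{"rot":[0,0,0],"xyz":[0,0,0],"grip":240},{"rot":[0,0,0],"xyz":[0,0,0],"grip":240},{"rot":[0,0,0],"xyz":[0,0,0],"grip":240}], "squeeze": 35}}

```text
clock: 29.83
tool_pos: [0.507, 0.1439, 0.2447]
eef_rot: [0.076, 0.997, -0.001, -0.0]
contact_force: [-0.3, -6.8, 1.4]
opening: 0.143
finger_force: 35.0
```

Call:
{"fn": "carry_out", "kwargs": {"plan": [{"rot":[0,0,0],"xyz":[0,0.001,-0.0036],"grip":240},{"rot":[0,0,0],"xyz":[0,0.002,-0.0071],"grip":240},{"rot":[0,0,0],"xyz":[0,0.0033,-0.011],"grip":240},{"rot":[0,0,0],"xyz":[0,0.0046,-0.0146],"grip":240},{"rot":[0,0,0],"xyz":[0,0.0062,-0.0182],"grip":240},{"rot":[0,0,0],"xyz":[0,0.0078,-0.0218],"grip":240},{"rot":[0,0,0],"xyz":[0,0.0096,-0.0254],"grip":240},{"rot":[0,0,0],"xyz":[0,0.0114,-0.0289],"grip":240}]}}

```text
clock: 30.5
tool_pos: [0.5076, 0.1533, 0.2721]
eef_rot: [0.077, 0.997, -0.003, -0.002]
contact_force: [1.4, -8.9, -8.6]
opening: 0.15
finger_force: 35.1
```

Run:
```python
from h import *
s=r.get_state();print(s['opening']*88,s['contact_force'],pitch(s['tool_pos']+[0,0,.017]),s['tool_pos'])
g=arc(-12);M=R.from_quat(s['eef_rot'])
for a in(-34.6,):print(a,M.inv().apply(arc(a)-g).round(4))
go(arc(-34.6)-[0,0,.017])
```

```text
13.160104976640454 [ 1.42258622 -8.94193982 -8.56105635] (np.float64(-13.379954803668674), np.float64(0.11505850946165669)) [0.50764747 0.15331619 0.27209419]
-34.6 [-0.0003 -0.0136  0.0423]
xyz [-0.0008 -0.0108  0.0407] now [0.5076 0.1533 0.2721]
```

Call:
{"fn": "carry_out", "kwargs": {"plan": [{"rot":[0,0,0],"xyz":[0,-0.0026,0.0052],"grip":240},{"rot":[0,0,0],"xyz":[0,-0.005,0.0105],"grip":240},{"rot":[0,0,0],"xyz":[0,-0.0071,0.0158],"grip":240},{"rot":[0,0,0],"xyz":[0,-0.0089,0.0212],"grip":240},{"rot":[0,0,0],"xyz":[0,-0.0105,0.0267],"grip":240},{"rot":[0,0,0],"xyz":[0,-0.0118,0.0323],"grip":240},{"rot":[0,0,0],"xyz":[0,-0.0128,0.037],"grip":240},{"rot":[0,0,0],"xyz":[0,-0.0132,0.04],"grip":240}]}}

```text
clock: 31.17
tool_pos: [0.507, 0.1419, 0.2338]
eef_rot: [0.077, 0.997, -0.001, 0.0]
contact_force: [-1.8, -6.2, 7.4]
opening: 0.146
finger_force: 35.2
```

Call:
{"fn": "carry_out", "kwargs": {"plan": [{"rot":[0,0,0],"xyz":[0,0,0.001],"grip":240},{"rot":[0,0,0],"xyz":[0,0,0.001],"grip":240},{"rot":[0,0,0],"xyz":[0,0,0.001],"grip":240}]}}

```text
clock: 31.42
tool_pos: [0.507, 0.1419, 0.2331]
eef_rot: [0.077, 0.997, -0.001, 0.0]
contact_force: [-1.6, -6.7, 6.4]
opening: 0.141
finger_force: 35.2
```

Run:
```python
from h import *
s=r.get_state();print(s['opening']*88,s['contact_force'],pitch(s['tool_pos']+[0,0,.017]),s['tool_pos'])
```

```text
12.43662648328152 [-1.61770691 -6.70519305  6.38727867] (np.float64(-33.80160348587699), np.float64(0.11398108109225975)) [0.50699366 0.14186476 0.23311823]
```

Call:
{"fn": "carry_out", "kwargs": {"plan": [{"rot":[0,0,0],"xyz":[0,0,0.0005],"grip":240},{"rot":[0,0,0],"xyz":[0,-0.0002,0.001],"grip":240},{"rot":[0,0,0],"xyz":[0,-0.0002,0.0015],"grip":240},{"rot":[0,0,0],"xyz":[0,-0.0002,0.0015],"grip":240}]}}

```text
clock: 31.75
tool_pos: [0.507, 0.1417, 0.2317]
eef_rot: [0.077, 0.997, -0.001, 0.0]
contact_force: [-0.8, -7.5, 7.0]
opening: 0.141
finger_force: 35.2
```

Call:
{"fn": "carry_out", "kwargs": {"plan": [{"rot":[0,0,0],"xyz":[0,0,0],"grip":210},{"rot":[0,0,0],"xyz":[0,0,0],"grip":190},{"rot":[0,0,0],"xyz":[0,0,0],"grip":165},{"rot":[0,0,0],"xyz":[0,0,0],"grip":145},{"rot":[0,0,0],"xyz":[0,0,0],"grip":145},{"rot":[0,0,0],"xyz":[0,0.001,-0.02],"grip":145},{"rot":[0,0,0],"xyz":[0,0.002,-0.05],"grip":145},{"rot":[0,0,0],"xyz":[0,0.002,-0.085],"grip":145}]}}

```text
clock: 32.42
tool_pos: [0.5059, 0.1457, 0.3157]
eef_rot: [0.075, 0.997, -0.0, -0.002]
contact_force: [0.9, 0.4, -0.4]
opening: 0.431
finger_force: 0.0
```

Call:
{"fn": "carry_out", "kwargs": {"plan": [{"rot":[0,0,0],"xyz":[0,-0.01,-0.03],"grip":145},{"rot":[0,0,0],"xyz":[0,-0.05,-0.045],"grip":145},{"rot":[0,0,0],"xyz":[0,-0.09,-0.045],"grip":145},{"rot":[0,0,0],"xyz":[0,-0.12,-0.045],"grip":145},{"rot":[0,0,0],"xyz":[0,-0.12,-0.045],"grip":145},{"rot":[0,0,0],"xyz":[0,-0.12,-0.045],"grip":145},{"rot":[0,0,0],"xyz":[0,-0.12,-0.045],"grip":145},{"rot":[0,0,0],"xyz":[0,-0.12,-0.045],"grip":145}]}}

```text
clock: 33.08
tool_pos: [0.4892, 0.0287, 0.3609]
eef_rot: [0.074, 0.997, 0.001, -0.0]
contact_force: [0.1, -0.1, -0.4]
opening: 0.43
finger_force: 0.0
```

Run:
```python
from h import *
import pickle
c=cam('wrist');save('wrist','wA3.png');pickle.dump(c,open('cA.pkl','wb'));print(c[2],proj(c,arc(-27)),proj(c,(.476,-.0657,.12)))
```

```text
[0.42202488 0.03973874 0.50695926] [473.35297443 242.25048603] [231.37312477 208.98691885]
```

Call:
{"fn": "carry_out", "kwargs": {"plan": [{"rot":[0,0,0],"xyz":[0,0.04,0],"grip":145},{"rot":[0,0,0],"xyz":[0,0.08,0],"grip":145},{"rot":[0,0,0],"xyz":[0,0.12,0],"grip":145},{"rot":[0,0,0],"xyz":[0,0.16,0],"grip":145},{"rot":[0,0,0],"xyz":[0,0.2,0],"grip":145},{"rot":[0,0,0],"xyz":[0,0.23,0],"grip":145},{"rot":[0,0,0],"xyz":[0,0.25,0],"grip":145},{"rot":[0,0,0],"xyz":[0,0.25,0],"grip":145}]}}

```text
clock: 33.8
tool_pos: [0.5251, 0.2818, 0.3602]
eef_rot: [0.071, 0.997, 0.002, -0.001]
contact_force: [-0.3, -0.5, -0.2]
opening: 0.43
finger_force: 0.0
```

Call:
{"fn": "carry_out", "kwargs": {"plan": [{"rot":[0,0,0],"xyz":[0,0,0],"grip":145},{"rot":[0,0,0],"xyz":[0,0,0],"grip":145},{"rot":[0,0,0],"xyz":[0,0,0],"grip":145}]}}

```text
clock: 34.05
tool_pos: [0.5269, 0.2725, 0.3611]
eef_rot: [0.077, 0.997, -0.001, 0.0]
contact_force: [0.4, 0.7, 0.1]
opening: 0.437
finger_force: 0.0
```

```bash
python3 - <<'E'
from h import *
import pickle
c=cam('wrist');save('wrist','wB3.png');pickle.dump(c,open('cB.pkl','wb'));print(c[2],proj(c,arc(-27)),proj(c,(.476,-.0657,.12)))
for n,b in(('side',(290,255,360,290)),('scene',(362,190,390,225))):
    save(n,n+'10.png')
E
python3 st.py pics/wA3.png pics/wB3.png
```

```text
[0.45981494 0.28413305 0.50709006] [140.3826968  241.40381083] [ 16.58037856 209.14239473]
pics/wA3.png 70 19.0 [-1.20470650e-01  5.01474149e+02]
pics/wB3.png 37 13.0 [  0.1242873  115.02732977]
bar 472.6816638964218 144.73199411757616 (array([0.50621485, 0.14649822, 0.25894393]), np.float64(0.0006340584042911283)) (np.float64(-28.97938111481814), np.float64(0.11111379017726349))
(np.float64(242.0), np.float64(239.5), np.float64(206.5), np.int64(205), np.int64(274), np.int64(175), np.int64(238)) (np.float64(31.0), np.float64(29.5), np.float64(206.5), np.int64(0), np.int64(59), np.int64(175), np.int64(238))
rim (array([ 0.47580641, -0.05829635,  0.11033192]), np.float64(0.00014742437184264893))
```

The view B window clipped the bar, so I'll widen it.

```bash
sed -i 's/barx(B,135,180)/barx(B,112,175)/' st.py; python3 st.py pics/wA3.png pics/wB3.png | head -3
python3 - <<'E'
from h import *
for n,b in(('side',(290,262,360,290)),('scene',(362,190,390,225))):
    u,sz=bar(cv2.imread(f'pics/{n}10.png'),b);print(n,u,sz,fit(u,cam(n)))
E
```

```text
pics/wA3.png 70 19.0 [-1.20470650e-01  5.01474149e+02]
pics/wB3.png 70 20.0 [  0.14526288 106.30239699]
bar 472.6816638964218 141.02022570203832 (array([0.50527592, 0.14530705, 0.26171112]), np.float64(0.0006277661796414059)) (np.float64(-27.753088053273096), np.float64(0.11302025483576253))
side [318.01849365 272.16769409] (57.07865524291992, 18.748868942260742) (np.float64(-19.6), np.float64(7.77))
scene [375.  208.5] (21.0, 4.0) (np.float64(-29.1), np.float64(0.54))
```

The lamp is at -27.75° again, so the upward pull never broke the friction loose (the head's weight makes upward breakaway larger). I'll grip harder and pull further.

Run:
```python
from h import *
g=arc(-27.75);go(g+[0,0,.08],np.radians(81.2))
M=R.from_quat(r.get_state()['eef_rot'])
for a in(-25,-22,-19,-16,-13,-10,-7,-4,0):print(a,M.inv().apply(arc(a)-g).round(4))
```

```text
xyz [ 0.0003 -0.1296  0.0196] now [0.527  0.2727 0.3614]
rot [-0.0002  0.0004  0.    ]
-25 [ 0.      0.0014 -0.0053]
-22 [ 0.      0.0032 -0.0109]
-19 [ 0.      0.0054 -0.0164]
-16 [ 0.      0.0078 -0.0219]
-13 [ 0.0001  0.0104 -0.0272]
-10 [ 0.0001  0.0134 -0.0323]
-7 [ 0.0001  0.0166 -0.0373]
-4 [ 0.0001  0.0201 -0.0421]
0 [ 0.0002  0.0251 -0.0482]
```

Call:
{"fn": "carry_out", "kwargs": {"plan": [{"rot":[0,0,0],"xyz":[0,-0.04,0],"grip":145},{"rot":[0,0,0],"xyz":[0,-0.08,0],"grip":145},{"rot":[0,0,0],"xyz":[0,-0.11,0],"grip":145},{"rot":[0,0,0],"xyz":[0,-0.13,0.01],"grip":145},{"rot":[0,0,0],"xyz":[0,-0.131,0.02],"grip":145},{"rot":[0,0,0],"xyz":[0,-0.131,0.02],"grip":145},{"rot":[0,0,0],"xyz":[0,-0.131,0.02],"grip":145},{"rot":[0,0,0],"xyz":[0,-0.131,0.02],"grip":145}]}}

```text
clock: 34.87
tool_pos: [0.5073, 0.1453, 0.3417]
eef_rot: [0.075, 0.997, 0.001, 0.0]
contact_force: [0.1, 0.5, 0.7]
opening: 0.432
finger_force: 0.0
```

Call:
{"fn": "carry_out", "kwargs": {"plan": [{"rot":[0,0,0],"xyz":[0,0,0.02],"grip":145},{"rot":[0,0,0],"xyz":[0,0,0.04],"grip":145},{"rot":[0,0,0],"xyz":[0,0,0.06],"grip":145},{"rot":[0,0,0],"xyz":[0,0,0.075],"grip":145},{"rot":[0,0,0],"xyz":[0,0,0.09],"grip":145},{"rot":[0,0,0],"xyz":[0,0,0.097],"grip":145},{"rot":[0,0,0],"xyz":[0,0,0.097],"grip":145},{"rot":[0,0,0],"xyz":[0,0,0.097],"grip":145}]}}

```text
clock: 35.53
tool_pos: [0.5074, 0.1452, 0.2446]
eef_rot: [0.075, 0.997, 0.0, 0.0]
contact_force: [0.6, -0.6, 0.4]
opening: 0.433
finger_force: 0.0
```

Call:
{"fn": "carry_out", "kwargs": {"plan": [{"rot":[0,0,0],"xyz":[0,0,0],"grip":160},{"rot":[0,0,0],"xyz":[0,0,0],"grip":180},{"rot":[0,0,0],"xyz":[0,0,0],"grip":200},{"rot":[0,0,0],"xyz":[0,0,0],"grip":215},{"rot":[0,0,0],"xyz":[0,0,0],"grip":230},{"rot":[0,0,0],"xyz":[0,0,0],"grip":240},{"rot":[0,0,0],"xyz":[0,0,0],"grip":240},{"rot":[0,0,0],"xyz":[0,0,0],"grip":240}], "squeeze": 45}}

```text
clock: 36.2
tool_pos: [0.507, 0.1438, 0.2441]
eef_rot: [0.076, 0.997, -0.0, -0.0]
contact_force: [0.4, -2.8, 1.7]
opening: 0.14
finger_force: 45.0
```

Call:
{"fn": "carry_out", "kwargs": {"plan": [{"rot":[0,0,0],"xyz":[0,0.0014,-0.0053],"grip":240},{"rot":[0,0,0],"xyz":[0,0.0032,-0.0109],"grip":240},{"rot":[0,0,0],"xyz":[0,0.0054,-0.0164],"grip":240},{"rot":[0,0,0],"xyz":[0,0.0078,-0.0219],"grip":240},{"rot":[0,0,0],"xyz":[0,0.0104,-0.0272],"grip":240},{"rot":[0,0,0],"xyz":[0,0.0134,-0.0323],"grip":240},{"rot":[0,0,0],"xyz":[0,0.0134,-0.0323],"grip":240}]}}

```text
clock: 36.78
tool_pos: [0.5083, 0.1558, 0.2764]
eef_rot: [0.076, 0.997, -0.002, -0.001]
contact_force: [1.2, -6.2, -9.4]
opening: 0.143
finger_force: 45.0
```

Call:
{"fn": "carry_out", "kwargs": {"plan": [{"rot":[0,0,0],"xyz":[0,0.0032,-0.005],"grip":240},{"rot":[0,0,0],"xyz":[0,0.0067,-0.0098],"grip":240},{"rot":[0,0,0],"xyz":[0,0.0067,-0.0098],"grip":240}]}}

```text
clock: 37.03
tool_pos: [0.5091, 0.1614, 0.2859]
eef_rot: [0.077, 0.997, -0.003, -0.001]
contact_force: [-0.7, -8.8, -8.4]
opening: 0.141
finger_force: 45.1
```

Run:
```python
from h import *
s=r.get_state();print(s['opening']*88,s['contact_force'],pitch(s['tool_pos']+[0,0,.017]),s['tool_pos'])
r.snapshot('wrist')
save('side','d11.png');u,sz=bar(cv2.imread('pics/d11.png'),(290,255,360,290));print(u,sz)
go(arc(-34.2)-[0,0,.017])
```

```text
12.377697727202026 [-0.68721142 -8.82588387 -8.40316955] (np.float64(-5.406603880543768), np.float64(0.11541440418081737)) [0.50906502 0.16139326 0.28586669]
[317.5 270. ] (55.0, 30.0)
xyz [-0.0007 -0.0186  0.0534] now [0.5089 0.1612 0.2855]
```

The force has levelled off at about 10 N, so it is slipping upward now. I'll push down in the same grip to about -34.8°.

Call:
{"fn": "carry_out", "kwargs": {"plan": [{"rot":[0,0,0],"xyz":[0,-0.0041,0.0061],"grip":240},{"rot":[0,0,0],"xyz":[0,-0.0078,0.0123],"grip":240},{"rot":[0,0,0],"xyz":[0,-0.0111,0.0189],"grip":240},{"rot":[0,0,0],"xyz":[0,-0.0139,0.0255],"grip":240},{"rot":[0,0,0],"xyz":[0,-0.0163,0.0324],"grip":240},{"rot":[0,0,0],"xyz":[0,-0.0184,0.0394],"grip":240},{"rot":[0,0,0],"xyz":[0,-0.0198,0.0463],"grip":240},{"rot":[0,0,0],"xyz":[0,-0.0205,0.0515],"grip":240}]}}

```text
clock: 37.8
tool_pos: [0.5074, 0.1424, 0.2363]
eef_rot: [0.077, 0.997, -0.001, 0.001]
contact_force: [-3.1, -9.1, 9.3]
opening: 0.14
finger_force: 45.1
```

Call:
{"fn": "carry_out", "kwargs": {"plan": [{"rot":[0,0,0],"xyz":[0,0,0],"grip":240},{"rot":[0,0,0],"xyz":[0,0,0],"grip":240}]}}

```text
clock: 37.97
tool_pos: [0.5074, 0.1424, 0.2364]
eef_rot: [0.077, 0.997, -0.001, 0.001]
contact_force: [-2.3, -8.0, 8.5]
opening: 0.135
finger_force: 45.1
```

Run:
```python
from h import *
s=r.get_state();print(s['opening']*88,s['contact_force'],pitch(s['tool_pos']+[0,0,.017]),s['tool_pos'])
go(arc(-34.8)-[0,0,.017])
```

```text
11.916022181849147 [-2.2687338  -7.97137626  8.51581714] (np.float64(-32.12972893887928), np.float64(0.1138613703361509)) [0.50739901 0.14241896 0.23638854]
xyz [ 0.0008 -0.0002  0.0053] now [0.5074 0.1424 0.2364]
```

Call:
{"fn": "carry_out", "kwargs": {"plan": [{"rot":[0,0,0],"xyz":[0,-0.0002,0.002],"grip":240},{"rot":[0,0,0],"xyz":[0,-0.0004,0.004],"grip":240},{"rot":[0,0,0],"xyz":[0,-0.0005,0.0052],"grip":240},{"rot":[0,0,0],"xyz":[0,-0.0005,0.0052],"grip":240},{"rot":[0,0,0],"xyz":[0,-0.0005,0.0052],"grip":240}]}}

```text
clock: 38.38
tool_pos: [0.5073, 0.1417, 0.2313]
eef_rot: [0.077, 0.997, -0.001, 0.001]
contact_force: [-3.2, -8.8, 7.7]
opening: 0.132
finger_force: 45.1
```

Run:
```python
from h import *
s=r.get_state();print(s['opening']*88,s['contact_force'],pitch(s['tool_pos']+[0,0,.017]),s['tool_pos'])
```

```text
11.636300344253845 [-3.22713109 -8.83397855  7.70908835] (np.float64(-34.70414634824812), np.float64(0.11385063945504215)) [0.50728408 0.14172643 0.23132156]
```

Call:
{"fn": "carry_out", "kwargs": {"plan": [{"rot":[0,0,0],"xyz":[0,0,0],"grip":210},{"rot":[0,0,0],"xyz":[0,0,0],"grip":190},{"rot":[0,0,0],"xyz":[0,0,0],"grip":165},{"rot":[0,0,0],"xyz":[0,0,0],"grip":145},{"rot":[0,0,0],"xyz":[0,0,0],"grip":145},{"rot":[0,0,0],"xyz":[0,0.001,-0.02],"grip":145},{"rot":[0,0,0],"xyz":[0,0.002,-0.05],"grip":145},{"rot":[0,0,0],"xyz":[0,0.002,-0.085],"grip":145}]}}

```text
clock: 39.05
tool_pos: [0.506, 0.146, 0.3143]
eef_rot: [0.075, 0.997, -0.0, -0.002]
contact_force: [0.6, 0.9, -0.0]
opening: 0.429
finger_force: 0.0
```

Call:
{"fn": "carry_out", "kwargs": {"plan": [{"rot":[0,0,0],"xyz":[0,-0.01,-0.03],"grip":145},{"rot":[0,0,0],"xyz":[0,-0.05,-0.045],"grip":145},{"rot":[0,0,0],"xyz":[0,-0.09,-0.045],"grip":145},{"rot":[0,0,0],"xyz":[0,-0.12,-0.045],"grip":145},{"rot":[0,0,0],"xyz":[0,-0.12,-0.045],"grip":145},{"rot":[0,0,0],"xyz":[0,-0.12,-0.045],"grip":145},{"rot":[0,0,0],"xyz":[0,-0.12,-0.045],"grip":145},{"rot":[0,0,0],"xyz":[0,-0.12,-0.045],"grip":145}]}}

```text
clock: 39.72
tool_pos: [0.4892, 0.0289, 0.3594]
eef_rot: [0.074, 0.997, 0.001, -0.0]
contact_force: [-0.4, -1.2, 0.0]
opening: 0.432
finger_force: 0.0
```

Run:
```python
from h import *
import pickle
c=cam('wrist');save('wrist','wA4.png');pickle.dump(c,open('cA.pkl','wb'));print(c[2],proj(c,arc(-27)),proj(c,(.476,-.0657,.12)))
```

```text
[0.4220607  0.03986296 0.50540021] [474.0811658  242.78082504] [230.8988527  209.18121511]
```

Call:
{"fn": "carry_out", "kwargs": {"plan": [{"rot":[0,0,0],"xyz":[0,0.04,0],"grip":145},{"rot":[0,0,0],"xyz":[0,0.08,0],"grip":145},{"rot":[0,0,0],"xyz":[0,0.12,0],"grip":145},{"rot":[0,0,0],"xyz":[0,0.16,0],"grip":145},{"rot":[0,0,0],"xyz":[0,0.2,0],"grip":145},{"rot":[0,0,0],"xyz":[0,0.23,0],"grip":145},{"rot":[0,0,0],"xyz":[0,0.25,0],"grip":145},{"rot":[0,0,0],"xyz":[0,0.25,0],"grip":145}]}}

```text
clock: 40.43
tool_pos: [0.5251, 0.282, 0.3586]
eef_rot: [0.071, 0.997, 0.002, -0.001]
contact_force: [0.3, 0.2, -0.0]
opening: 0.433
finger_force: 0.0
```

Call:
{"fn": "carry_out", "kwargs": {"plan": [{"rot":[0,0,0],"xyz":[0,0,0],"grip":145},{"rot":[0,0,0],"xyz":[0,0,0],"grip":145},{"rot":[0,0,0],"xyz":[0,0,0],"grip":145}]}}

```text
clock: 40.68
tool_pos: [0.5269, 0.2726, 0.3595]
eef_rot: [0.077, 0.997, -0.001, 0.0]
contact_force: [-0.2, 0.2, -0.1]
opening: 0.431
finger_force: 0.0
```

```bash
python3 - <<'E'
from h import *
import pickle
c=cam('wrist');save('wrist','wB4.png');pickle.dump(c,open('cB.pkl','wb'));print(c[2],proj(c,arc(-27)),proj(c,(.476,-.0657,.12)))
E
python3 st.py pics/wA4.png pics/wB4.png
```

```text
[0.45982825 0.28423551 0.50548188] [139.1794872  242.01219655] [ 15.33004164 209.415123  ]
pics/wA4.png 70 19.5 [-1.24284839e-01  5.06073362e+02]
pics/wB4.png 70 20.0 [  0.14598023 103.68773511]
bar 476.3692852768786 138.5770098853993 (array([0.50418505, 0.14619482, 0.26463554]), np.float64(0.0005688958891211985)) (np.float64(-26.22659624044522), np.float64(0.11305241562958626))
(np.float64(242.0), np.float64(239.5), np.float64(206.5), np.int64(205), np.int64(274), np.int64(175), np.int64(238)) (np.float64(30.0), np.float64(29.5), np.float64(206.5), np.int64(0), np.int64(59), np.int64(175), np.int64(238))
rim (array([ 0.4758286 , -0.05810668,  0.10886862]), np.float64(0.0002355302865891714))
```

The pitch is -26.2° against a target of -26.4°. I'll check that the bystanders are unmoved, then hand in, since the robot is clear of everything.

Run:
```python
from h import *
save('scene','s12.png');a=cv2.imread('pics/s0.png').astype(int);b=cv2.imread('pics/s12.png').astype(int);d=np.abs(a-b).max(2)>60
for n,(x0,y0,x1,y1) in dict(eleph=(310,315,362,358),box=(182,312,230,360),vase=(425,205,445,243),red=(200,235,258,283),low=(190,275,216,297)).items():print(n,d[y0:y1,x0:x1].mean().round(3))
print(r.get_state()['contact_force'],r.finish_job())
```

```text
eleph 0.0
box 0.0
vase 0.15
red 0.025
low 0.003
the job is handed in; nothing more can be done
[ 0.26750484 -0.15312113 -0.13921064] None
```

The job is handed in: the top tumbler stands upright in the middle of the plinth with the other two still nested, and the released lamp rests at -26.2° against a -26.4° aim; the elephant and box image areas are unchanged, while 15% of the pixels around the vase changed (it is beside the lamp, and I did not check whether the vase itself moved).

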